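Lock a bench block in the holding fixture with the lever's extension bar

TASK

Clamp the steel bench block against the end fence of the holding fixture: draw the extension bar out of its holster, push it fully onto the stub of the open toggle lever, take it by its rubber grip end and swing the lever over its dead point until it locks. Throw the lever only with the bar, never with the gripper on the lever itself. Then pull the bar off and lay it flat on the open bench, leaving the other tools where they are.

Things in the scene. Friction and masses are not known exactly. Their poses are not given: they have to be found in the camera images.
- lever (a joint): Swing of the toggle lever about its upright pivot, rad: 0 open (start), grows counter-clockwise from above, dead point 1.13, locked at its stop 1.27. A strong spring in the plunger returns it open if let go before the dead point, then holds it locked. It takes up to 3.5 N m (most near 0.6 rad, none at the dead point): about 18 N at the bar's rubber grip, 40 N or more near the bar's open end.
- pivot (a point): Point on the lever's upright pivot axis at the height of its stub, 50 mm above the bench. x is level and runs along the fixture, the way the plunger pushes (to block and fence); z is up. On the lever, the bar can only swing about this axis, so the gripper must follow the arc and turn with it; the middle of the rubber grip is then 202 mm from the axis.
- lever_collar (a point): Centre of the outer face of the lever's collar (25 mm across), 47 mm from the pivot axis, 50 mm above the bench; it moves with the lever. Its x axis points to the pivot. From here a level round stub, 14 mm thick with a domed end, runs 53 mm along -x, out over the fixture's edge; the bar goes over it. Under it are only the 12 mm plate with its screws (18 mm high) and the bench.
- bar_center (a point): Centre of the extension bar, half-way up: a square aluminium tube, 190 mm long, 24 x 24 mm, 0.15 kg, with a ribbed black rubber grip 26 x 26 mm over the last 70 mm of one end. x runs along the bar to its open end, an 18 x 18 mm square hole 64 mm deep. Lying on the bench its centre is 13 mm up.
- bar_mouth (a point): Middle of the bar's open end, 95 mm along +x from the bar's centre; same axes. On the lever the bar is fully home when this end meets the collar, the bar's x axis pointing to the pivot.
- bar_socket (a point): Point on the bar's centre line 35 mm behind its open end (60 mm along +x from the bar's centre), in the middle of the part that sticks out of the holster at the start.
- bar_grip (a point): Point on the bar's centre line in the middle of the rubber grip, 60 mm along -x from the bar's centre and 35 mm from that end. At the start it is inside the holster and cannot be taken there.
- holster_mouth (a point): Centre of the mouth of the holster, a grey square tube 125 mm long, 36 mm wide, 43 mm high, on a foot 58 mm wide screwed to the bench, closed at the back; hole 30 x 30 mm, floor 10 mm above the bench. x is level and points out of the mouth, the way the bar is drawn. The bar starts in it grip end first, about 116 mm deep, with 70 to 78 mm sticking out.
- block_center (a point): Centre of the loose polished steel bench block, 62 x 62 x 18 mm, 0.58 kg, lying in the nest of the fixture between two low rails with a few mm of play, its underside 17 mm above the bench. The locking plunger pushes it up to the fence by itself; it need not be handled.
- fence_face (a point): Middle of the inner face of the fixture's end fence, 214 mm from the pivot axis; x is level and points along the plunger's push. The block's face touches the fence when the block's centre is 31 mm before this point along x. The fence is 94 mm wide and 32 mm high.
- pad: The rubber-faced pressure pad at the end of the plunger, 18 mm across, which presses the block; its spring gives about 30 N when locked.
- fixture: The fixture's base plate with pivot post, plunger barrel, nest and fence; origin under the plate's centre at bench height, x the way the plunger pushes. The plunger barrel stands 42 mm, the fence 32 mm above the bench.
- extension_bar: The extension bar as a body, origin on its underside below its centre.
- bench_block: The bench block as a body, origin at the centre of its underside.
- flat_file: Bystander: flat hand file with a wooden handle, 284 mm long, lying beyond the fixture.
- pliers_wine: Bystander: pliers with dark red handles, 151 mm long, beside the fixture.

How it is judged (in metres and radians):
On the way, in this order (a step that is already met when the one before it is completed fails the run):
1. the extension bar is pushed fully onto the stub of the still open lever (open end within 14 mm of the collar, in line with the stub) (distance between bar_mouth and lever_collar below 0.014 m and angle between the x axis of bar_mouth and the x axis of lever_collar, either way round below 0.17 rad and value of joint lever below 0.35 rad), for 0.1 s.
2. the lever is past its dead point with the bar on it and held by its rubber grip (grasp within 50 mm of the grip's middle) (distance between bar_mouth and lever_collar below 0.014 m and angle between the x axis of bar_mouth and the x axis of lever_collar, either way round below 0.17 rad and value of joint lever above 1.19 rad and distance between the grasp point and bar_grip below 0.05 m and contact force between the fingers and extension_bar above 1 N), for 0.05 s.
At the end, for the whole second after the job is handed in: The lever is locked past its dead point (above 1.21 rad), the block stands against the end fence (gap under 2.5 mm) with the pad pressing it (over 8 N), and the bar, off the lever, lies flat and at rest on the bench (both ends' centre line under 18 mm high) (value of joint lever above 1.21 rad and x of block_center in the frame of fence_face above -0.0335 m and contact force between pad and bench_block above 8 N and height (world z) of each of bar_mouth, bar_grip below 0.018 m and height (world z) of bar_center above 0.008 m and linear speed of extension_bar below 0.03 m/s and linear speed of bench_block below 0.02 m/s); the robot touches nothing.
It fails at once if the gripper or arm pushes on the lever itself (over 8 N) (contact force between any of the fingers, the arm and lever above 8 N).
It fails at once if another tool on the bench is moved by more than 30 mm (distance of any of flat_file, pliers_wine from where it was at the start of the episode above 0.03 m).
It also fails if it takes over 58 s, if anything falls off the work surface, if the arm or the gripper's body presses on something with over 40 N, if the wrist force passes 120 N, or if a joint passes its speed limit or range.

ROBOT

A 6-joint arm with a two-finger parallel gripper is mounted at the origin on a cart in front of the work surface, level with it; the furniture and walls round the work are solid. World frame = base frame: x ahead of the robot, y to its left, z up, the work surface at z = 0. Lengths are in m, angles in degrees, forces in N, time in s.
With the tool pointing down it reaches from about 0.4 to 0.825 m from the base axis. Payload 7 kg.
Tool frame: the origin (TCP) lies on the front face of the gripper's body, between the roots of the fingers; the fingertips stand 66 mm ahead of it and the grasp point (between the pads) lies 47 mm ahead of it (nose_length is the distance from the TCP to the fingertips, in m); y points along the fingers, z is the direction in which the jaws open and shut, and the axes are right-handed (so a half turn about y gives the same grasp; the last joint's range is limited). The gripper opens to 88 mm and grips with 3 to 60 N. Pads are 19 mm wide; open, the fingers measure 130 mm over their backs; the gripper's body (78 mm by 193 mm) begins 47 mm behind the grasp point.
Start: joints at [-49.67, 20.546, 0.682, 0, -70.136, -16.507], TCP at [0.273, -0.617, 0.292] pointing down, gripper open.
Joint ranges: [-176.03, 176.03], [-82.01, 121.73], [-58.28, 71.71], [-173.87, 95.51], [-174.79, -0.11], [-173.66, 173.66]. Speed limits (degrees/s): [136.94, 136.94, 172.46, 180, 180, 180].

INTERFACE

Orientations are given as [roll, pitch, yaw] about the fixed x, y, z axes, in that order (R = Rz(yaw) Ry(pitch) Rx(roll)).
In Python, from plant import get_state, capture, close_job, nose_length gives the robot as it stands.
- The arm moves only by the tool apply_moves, never from a script. Its argument "rows" is a list of rows, each a list of 2 entries, a list of its own where there are three numbers: the shift along the tool's x, y, z in m, then the turn about the tool's y in degrees. In form: [[[tx, ty, tz], yaw], ...]. A call has 1 to 20 rows; each row is the pose to reach, as a shift and turn from the pose commanded when the call began, along the tool's axes at that moment; what a row does not reach only later rows make up. A row lasts 1/8 s, in which the tool goes at most 62.5 mm and 10.7 degrees, less where a joint would pass 70% of its speed; a pose out of reach is approached as far as the arm can. A call with a gripper value outside its range is refused whole. "gripper" is the opening, from 0 (shut) to 1 (fully open), set as the call begins (left out, the last holds). The fingers move at their own pace and stop on an object; "grip_force" is the grip in N (left out, the last holds). Time passes only in rows, so rows that repeat a pose let the fingers close. It gives the time, the measured TCP pose, the force and the opening at its end, in the units of the state.
- get_state(): the state, without advancing time (a new reading comes with each control period).
- capture(name): name is "side" or "top"; returns a dict with "pixels" (400x640x3 uint8, blue, green, red), "z_map" (400x640 float32, m along the optical axis (not along the pixel's ray), 0 where there is no reading), "intrinsics" (3x3 intrinsics, pixels), "rvec" (rotation vector, rad) and "tvec" (3), from world to camera coordinates, as OpenCV has them. Camera axes: x right, y down, z forward; pixel columns grow to the right and rows downward; lengths in m; the calibration is good to about 2 mm. A picture is of the moment at which its call begins.
- close_job(): hands the job in, once; it reports no verdict.
The state is a dict: "time_s": time; "joints": joint angles; "qd": joint speeds; "joint_torque": joint torques, N m; "tcp_pos": TCP position; "eef_rot": TCP orientation; "contact_force": force on the tool from outside, world axes, zero at the start; "moment": the same for the moment, N m; "gripper_width": finger opening in m.
Only numpy, scipy, OpenCV 4.12 (cv2) and the standard library are available. Lean on these libraries where they do the work, as an engineer would, in place of code of your own. Each camera call takes 0.05 s, during which the arm holds its last target.

## Working session

There is one attempt and no reset: what is moved stays moved. The work goes in short steps, Python scripts to look and compute and a tool call to move; the robot and the scene stay as the last step left them, time stands still between calls to the robot, and variables do not carry over. Pictures are saved under pics/ and viewed, and the job is handed in when it is done.

Besides the shell and the picture viewer there is one more tool, called as name(argument=value, ...), one argument or row to a line, values as JSON. apply_moves: Moves the arm, as the interface text tells. Its arguments: {"type":"object","properties":{"rows":{"type":"array"},"gripper":{"type":"number"},"grip_force":{"type":"number"}},"required":["rows"]}

```bash
ls; mkdir -p pics; python3 - <<'E'
from plant import *
import cv2,numpy as np
print(get_state(), nose_length)
for n in("top","side"):
    c=capture(n); cv2.imwrite(f"pics/{n}0.png",c["pixels"]); np.savez(f"{n}0.npz",**c)
    R=cv2.Rodrigues(c["rvec"])[0]; print(n,c["intrinsics"],R,(-R.T@np.array(c["tvec"]).ravel()))
E
```

```text
pics
{'time_s': 0.0, 'joints': array([-4.96684984e+01,  2.05915216e+01,  6.32853483e-01, -1.99583905e-02,
       -7.01357924e+01, -1.65072889e+01]), 'qd': array([-0.0300411 ,  0.02655151, -0.00454006, -0.01203963,  0.0419097 ,
       -0.0308005 ]), 'joint_torque': array([-4.05343872e-04, -5.82710123e+01,  2.93040562e+01,  6.99718907e+00,
        6.58313889e-03, -1.79835492e-04]), 'tcp_pos': array([ 0.27248286, -0.6171341 ,  0.29121514]), 'eef_rot': array([-8.99041014e+01,  8.85360756e-03,  2.38174230e+01]), 'contact_force': array([ 0.10109193,  0.37885682, -0.66666019]), 'moment': array([ 0.01837981, -0.04536963, -0.06380381]), 'gripper_width': 0.08775379342285011} 0.0656
top [[426.09544018   0.         322.09239196]
 [  0.         426.09544018 195.50293434]
 [  0.           0.           1.        ]] [[-0.01668735 -0.99938497 -0.03084185]
 [-0.99765419  0.01869077 -0.06585422]
 [ 0.06639018  0.02967057 -0.9973525 ]] [ 0.50450343 -0.07426119  1.04959233]
side [[373.77495044   0.         320.51895981]
 [  0.         373.77495044 201.79895247]
 [  0.           0.           1.        ]] [[-0.97671211 -0.21311365 -0.02481988]
 [-0.06980695  0.42503501 -0.90248115]
 [ 0.20288037 -0.87973167 -0.43001365]] [0.3877254  0.8678568  0.51876721]
```

View pics/top0.png

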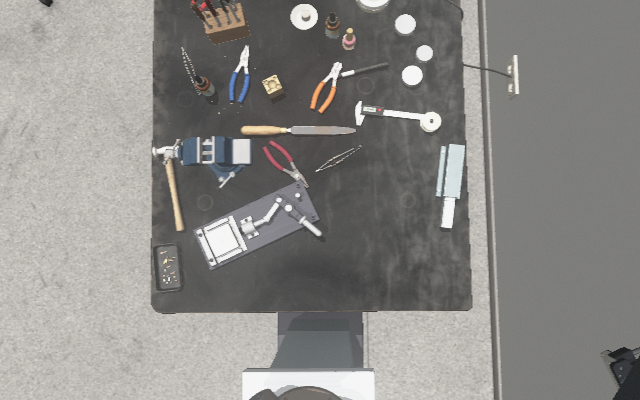

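View pics/side0.png

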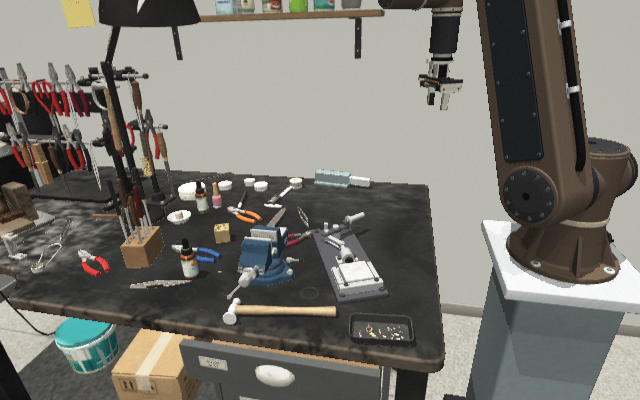

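```bash
cat > h.py <<'E'
import numpy as np,cv2
def cloud(c):
    K=c["intrinsics"];R=cv2.Rodrigues(np.asarray(c["rvec"]))[0];t=np.asarray(c["tvec"]).ravel()
    z=c["z_map"].astype(float);v,u=np.mgrid[:z.shape[0],:z.shape[1]]
    P=np.stack([(u-K[0,2])/K[0,0]*z,(v-K[1,2])/K[1,1]*z,z],-1)
    W=(P-t)@R; W[z<=0]=np.nan
    return W
def px(c,p):
    return cv2.projectPoints(np.atleast_2d(np.float64(p)),np.asarray(c["rvec"]),np.asarray(c["tvec"]),np.asarray(c["intrinsics"]),None)[0].reshape(-1,2)
E
python3 - <<'E'
from h import *
c=np.load("top0.npz");W=cloud(c)
im=c["pixels"]
a=cv2.resize(im[130:240,425:480],None,fx=5,fy=5,interpolation=cv2.INTER_NEAREST)
b=cv2.resize(im[175:275,185:335],None,fx=5,fy=5,interpolation=cv2.INTER_NEAREST)
cv2.imwrite("pics/a.png",a);cv2.imwrite("pics/b.png",b)
print("bench z",np.nanmedian(W[250:290,250:420,2]))
# heights
np.set_printoptions(linewidth=250)
print((W[138:235:4,432:474:3,2]*1000).round())
E
```

```text
bench z -4.4534215136417e-05
[[   3.   -2.   -1.    3.    1.    1.    1.    2.   -1.   -0.    1.   -3. -854. -861.]
 [   1.   -1.    1.    2.    3.    1.    2.   -1.    1.    1.   -2.   -1. -861. -857.]
 [   2.    4.   -1.    6.   10.   24.   45.   44.   39.   42.   43.   -1. -856. -857.]
 [  -2.    2.    0.    7.   16.   27.   45.   46.   39.   44.   43.    0. -864. -862.]
 [   3.    2.    2.    8.   10.   31.   44.   44.   41.   41.   43.    1. -856.   nan]
 [   0.   -1.   -0.    9.    7.   36.   41.   44.   42.   46.   43.   -1. -858. -865.]
 [   3.    0.   -3.    9.    8.   40.   43.   45.   42.   42.   42.    1. -858. -852.]
 [   2.    1.    2.   11.   15.   41.   45.   43.   44.   43.   41.    1. -854. -860.]
 [   3.    4.    5.   11.   16.   nan   44.   47.   42.   42.   15.   -0. -865. -857.]
 [  -0.    1.    6.   11.   22.   44.   43.   45.   42.   43.    7.    0. -863. -864.]
 [  -1.   -1.   12.   13.   29.   43.   42.   45.   43.   45.   -1.   -0. -862. -858.]
 [  -1.    1.   12.   10.   30.   44.   45.   43.   44.   45.    1.    2. -859. -858.]
 [   1.    0.   11.    9.  
[... 404 characters left out ...]
4.]
 [   3.    1.    3.    1.   33.   34.   33.   36.   -0.    2.    2.   -0.   -4. -861.]
 [  -2.    1.    1.   -0.   34.   30.   33.   32.    3.    2.   -1.    1.   -0. -862.]
 [   2.    1.    2.   12.   31.   29.   31.   37.    3.    2.    2.    2.   -1. -860.]
 [   1.    0.   -2.   16.   35.   31.   32.    1.   -4.    2.    2.    2.    2. -865.]
 [   2.    1.   -1.   19.   34.   32.   36.   -0.    2.    2.   -2.   -1.    4. -874.]
 [   2.    0.   -1.   24.   34.   32.   33.   -2.   -3.   -2.    5.    0.   -1. -854.]
 [   1.   -1.   -1.   -2.    1.   -2.    3.   -3.   -0.    1.   -1.   -0.   -1. -858.]
 [   0.    3.    0.    2.    1.   -2.    2.   -4.    1.    1.    3.    2.   -1. -861.]]
```

View pics/a.png

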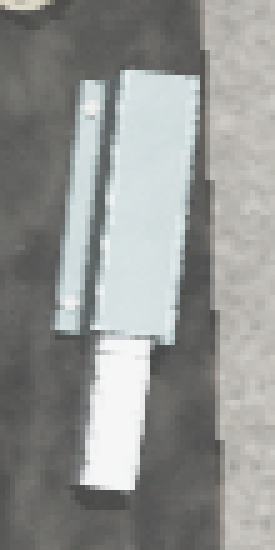

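View pics/b.png

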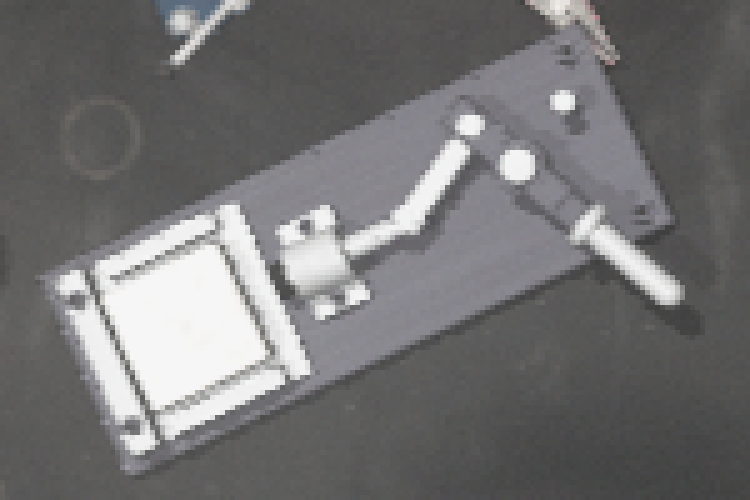

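```bash
cat >> h.py <<'E'
def ray_at_z(c,uv,z):
    K=c["intrinsics"];R=cv2.Rodrigues(np.asarray(c["rvec"]))[0];t=np.asarray(c["tvec"]).ravel()
    uv=np.atleast_2d(uv).astype(float)
    d=np.c_[(uv-[K[0,2],K[1,2]])/K[0,0],np.ones(len(uv))]@R
    o=-R.T@t
    return o+d*((z-o[2])/d[:,2])[:,None]
def rect(P):
    r=cv2.minAreaRect(np.float32(P[:,:2]*1000)); return r
def strip(P,label,bright=None):
    m=P[:,:2].mean(0);u,s,vt=np.linalg.svd(P[:,:2]-m,full_matrices=False)
    d=vt[0];a=(P[:,:2]-m)@d;b=(P[:,:2]-m)@vt[1]
    print(label,"n",len(P),"mean",m.round(4),"zmed",np.median(P[:,2]).round(4),"ang",np.degrees(np.arctan2(d[1],d[0])).round(2),"along",(a.min().round(4),a.max().round(4)),"across",(b.min().round(4),b.max().round(4)),"ends",(m+d*a.min()).round(4),(m+d*a.max()).round(4))
E
python3 - <<'E'
from h import *
for n in("top","side"):
    c=np.load(n+"0.npz");W=cloud(c);im=c["pixels"].astype(int);br=im.min(2)
    X,Y,Z=W[...,0],W[...,1],W[...,2]
    if n=="top":
        m=np.zeros(Z.shape,bool);m[202:229,436:460]=1
        strip(W[m&(Z>.026)&(Z<.045)],"bar")
        m=np.zeros(Z.shape,bool);m[140:200,436:466]=1
        strip(W[m&(Z>.037)&(Z<.055)],"holster")
    # fixture points
    b=ray_at_z(np.load("top0.npz"),[[288.4,208],[303,221],[320.5,234]],.05)
    if n=="top": print(b)
    # stub: points within region of height .045-.065 
    p=b[0,:2];d=b[2,:2]-p;d/=np.linalg.norm(d);print("stubdir",np.degrees(np.arctan2(d[1],d[0])))
    s=(X-p[0])*d[0]+(Y-p[1])*d[1]; q=-(X-p[0])*d[1]+(Y-p[1])*d[0]
    k=(s>.052)&(s<.12)&(abs(q)<.025)&(Z>.044)&(Z<.066)
    strip(W[k],n+" stub")
    k=(s>-.02)&(s<.12)&(abs(q)<.03)&(Z>.044)&(Z<.1)
    print(n,np.c_[s[k],q[k],Z[k]][::max(1,k.sum()//60)].round(3).tolist())
E
```

```text
bar n 280 mean [ 0.5223 -0.3406] zmed 0.0333 ang 171.15 along (np.float64(-0.0306), np.float64(0.0308)) across (np.float64(-0.0122), np.float64(0.0131)) ends [ 0.5526 -0.3453] [ 0.4918 -0.3359]
holster n 844 mean [ 0.6253 -0.3558] zmed 0.0432 ang 171.83 along (np.float64(-0.0626), np.float64(0.0634)) across (np.float64(-0.0184), np.float64(0.0189)) ends [ 0.6873 -0.3647] [ 0.5626 -0.3468]
[[ 0.54305861  0.03528239  0.05      ]
 [ 0.51194046  0.00128394  0.05      ]
 [ 0.48090432 -0.03929282  0.05      ]]
stubdir -129.80932614226464
top stub n 119 mean [ 0.4945 -0.0221] zmed 0.0556 ang -131.09 along (np.float64(-0.0233), np.float64(0.0243)) across (np.float64(-0.0067), np.float64(0.0071)) ends [ 0.5098 -0.0046] [ 0.4785 -0.0404]
top [[-0.019, 0.006, 0.045], [-0.007, 0.01, 0.044], [-0.017, -0.004, 0.046], [-0.007, 0.003, 0.05], [0.0, 0.009, 0.048], [-0.005, 0.002, 0.053], [0.002, 0.007, 0.05], [-0.002, 0.001, 0.05], [0.005, 0.007, 0.048], [-0.005, -0.004, 0.046], [0.003, 0.002, 0.052], [0.01, 0.008, 0.044], [0.003, -0.001, 0.05], [0.011, 0.006, 0.044], [0.004, -0.003, 0.05], [-0.001, -
[... 2736 characters left out ...]
09, 0.046], [0.028, 0.001, 0.05], [0.028, -0.007, 0.053], [0.03, -0.012, 0.054], [0.041, -0.009, 0.049], [0.044, -0.013, 0.05], [0.027, -0.0, 0.048], [0.028, -0.007, 0.05], [0.033, -0.009, 0.049], [0.039, -0.011, 0.048], [0.042, -0.015, 0.048], [0.026, -0.006, 0.047], [0.029, -0.01, 0.048], [0.035, -0.012, 0.047], [0.002, 0.006, 0.048], [0.005, 0.001, 0.049], [0.026, -0.009, 0.046], [-0.004, 0.003, 0.048], [-0.001, -0.001, 0.049], [0.002, -0.006, 0.05], [-0.007, 0.004, 0.046], [-0.007, -0.005, 0.05], [-0.002, -0.006, 0.049], [0.003, -0.009, 0.048], [-0.008, -0.002, 0.046], [-0.005, -0.005, 0.046], [-0.001, -0.009, 0.046], [-0.009, -0.007, 0.045], [-0.005, -0.01, 0.046], [0.0, -0.012, 0.044]]
```

```bash
cat >> h.py <<'E'
def plan(goal_xyz,goal_yaw,s):
    "shift in tool axes + turn from state s (tool down)"
    y=np.radians(s["eef_rot"][2]);d=np.array(goal_xyz)-s["tcp_pos"]
    dy=(goal_yaw-s["eef_rot"][2]+180)%360-180
    return np.round([d[0]*np.cos(y)+d[1]*np.sin(y),-d[2],-d[0]*np.sin(y)+d[1]*np.cos(y)],4),round(-dy,2)
E
python3 - <<'E'
from h import *;from plant import get_state
s=get_state()
print(plan([.536,-.3427,.20],171.5,s),plan([.536,-.3427,.071],171.5,s))
E
```

```text
(array([0.3519, 0.0913, 0.1447]), np.float64(-147.68)) (array([0.3519, 0.2203, 0.1447]), np.float64(-147.68))
```

apply_moves(
  rows=[
    [[0.03,0.008,0.012],-10],
    [[0.08,0.021,0.033],-20],
    [[0.13,0.034,0.053],-30],
    [[0.18,0.047,0.074],-40],
    [[0.23,0.06,0.095],-50],
    [[0.28,0.073,0.115],-60],
    [[0.33,0.085,0.136],-70],
    [[0.352,0.0913,0.1447],-80],
    [[0.352,0.0913,0.1447],-90],
    [[0.352,0.0913,0.1447],-100],
    [[0.352,0.0913,0.1447],-110],
    [[0.352,0.0913,0.1447],-120],
    [[0.352,0.0913,0.1447],-130],
    [[0.352,0.0913,0.1447],-140],
    [[0.352,0.0913,0.1447],-147.7],
    [[0.352,0.0913,0.1447],-147.7],
  ],
  gripper=1,
)

```text
time_s: 2.1
tcp_pos: [0.536, -0.3428, 0.2005]
eef_rot: [-90.0, -0.0, 171.5]
contact_force: [-0.6, 0.8, -0.2]
gripper_width: 0.0871
```

```bash
python3 - <<'E'
from h import *;from plant import *
s=get_state();print(s["joints"].round(1))
print(plan([.536,-.3427,.20],171.5,s),plan([.536,-.3427,.071],171.5,s))
c=capture("top");cv2.imwrite("pics/t1.png",c["pixels"][80:300,300:520].repeat(3,0).repeat(3,1)[:600])
E
```

```text
[-15.1  20.9 -11.4  -0.  -57.7  96.5]
(array([ 0.    ,  0.0005, -0.0001]), np.float64(-0.03)) (array([ 0.000e+00,  1.295e-01, -1.000e-04]), np.float64(-0.03))
```

View pics/t1.png

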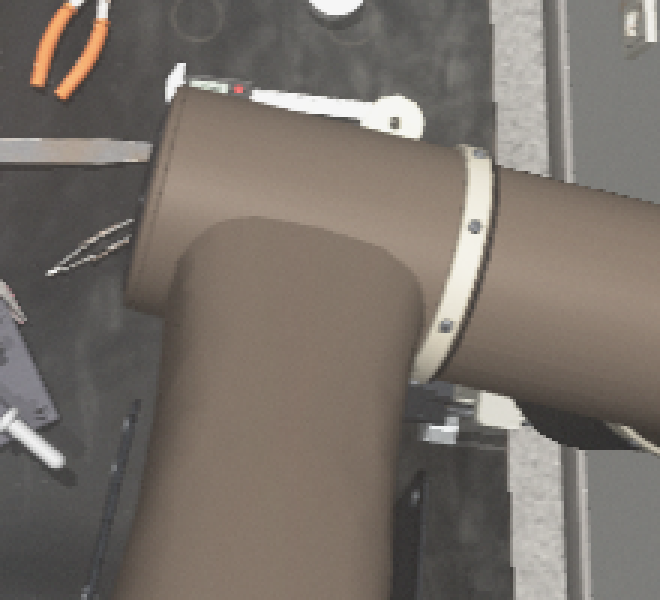

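apply_moves(
  rows=[
    [[0,0.04,0],0],
    [[0,0.08,0],0],
    [[0,0.11,0],0],
    [[0,0.1295,0],0],
    [[0,0.1295,0],0],
  ],
)

```text
time_s: 2.78
tcp_pos: [0.5351, -0.3426, 0.0696]
eef_rot: [-90.0, -0.2, 171.4]
contact_force: [0.1, 0.4, 0.6]
gripper_width: 0.0875
```

```bash
python3 - <<'E'
from h import *;from plant import *
s=get_state()
c=capture("side");cv2.imwrite("pics/s1.png",cv2.resize(c["pixels"][100:260,220:440],None,fx=3.5,fy=3.5,interpolation=cv2.INTER_CUBIC));print(s["tcp_pos"])
print(px(c,[[.4915,-.336,.035],[.536,-.3427,.024]]))
E
```

```text
[ 0.53506955 -0.34257978  0.06956981]
[[369.03652026 177.90840432]
 [356.37148269 179.40295056]]
```

View pics/s1.png

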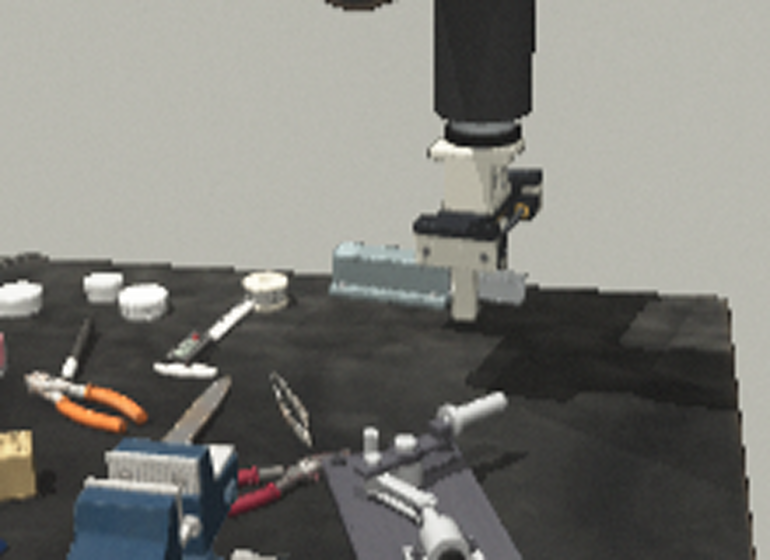

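apply_moves(
  rows=[
    [[0,0,0],0],
    [[0,0,0],0],
    [[0,0,0],0],
    [[0,0,0],0],
    [[0,0,0],0],
  ],
  gripper=0,
  grip_force=45,
)

```text
time_s: 3.45
tcp_pos: [0.5362, -0.3429, 0.0715]
eef_rot: [-90.0, 0.0, 171.5]
contact_force: [0.3, -0.8, 0.9]
gripper_width: 0.0434
```

apply_moves(
  rows=[
    [[0,0,0],0],
    [[0,0,0],0],
    [[0,0,0],0],
    [[0,0,0],0],
  ],
)

```text
time_s: 3.95
tcp_pos: [0.5361, -0.3429, 0.0713]
eef_rot: [-90.0, -0.0, 171.5]
contact_force: [0.0, 0.1, -0.1]
gripper_width: 0.0235
```

apply_moves(
  rows=[
    [[0,-0.001,0],0],
    [[0.02,-0.0015,0],0],
    [[0.045,-0.0015,0],0],
    [[0.075,-0.0015,0],0],
    [[0.105,-0.0015,0],0],
    [[0.13,-0.0015,0],0],
    [[0.135,-0.0015,0],0],
    [[0.135,-0.0015,0],0],
  ],
)

```text
time_s: 4.95
tcp_pos: [0.4029, -0.3232, 0.0731]
eef_rot: [-90.0, 0.0, 171.5]
contact_force: [0.7, 0.1, -2.1]
gripper_width: 0.0237
```

```bash
python3 - <<'E'
from h import *;from plant import *
s=get_state()
c=capture("side");cv2.imwrite("pics/s2.png",cv2.resize(c["pixels"][100:260,220:440],None,fx=3.5,fy=3.5,interpolation=cv2.INTER_CUBIC));print(s["tcp_pos"],s["joints"].round(1))
E
```

```text
[ 0.40293638 -0.32316933  0.07312359] [-16.9  20.4 -34.    0.  -35.5  98.4]
```

View pics/s2.png

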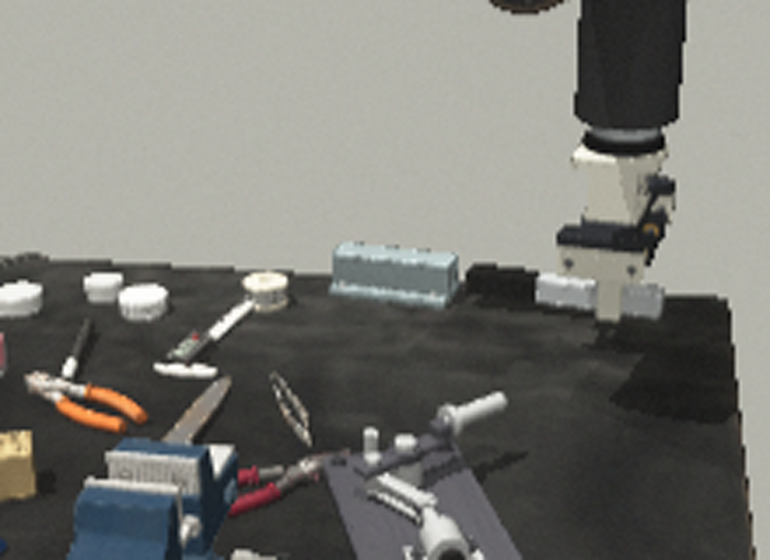

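```bash
python3 - <<'E'
from h import *;from plant import *
s=get_state()
print(plan([.433,-.0936,.14],49.5,s))
E
```

```text
(array([ 0.0046, -0.0669, -0.2315]), np.float64(122.03))
```

apply_moves(
  rows=[
    [[0,-0.035,0],0],
    [[0,-0.067,-0.01],5],
    [[0,-0.067,-0.03],15],
    [[0,-0.067,-0.05],25],
    [[0.0,-0.067,-0.07],35],
    [[0.0,-0.067,-0.09],45],
    [[0.0,-0.067,-0.11],55],
    [[0.0,-0.067,-0.13],65],
    [[0.0,-0.067,-0.15],75],
    [[0.002,-0.067,-0.17],85],
    [[0.002,-0.067,-0.19],95],
    [[0.003,-0.067,-0.21],105],
    [[0.0046,-0.067,-0.225],115],
    [[0.0046,-0.067,-0.2315],122],
    [[0.0046,-0.067,-0.2315],122],
    [[0.0046,-0.067,-0.2315],122],
  ],
)

```text
time_s: 7.0
tcp_pos: [0.4327, -0.0934, 0.1399]
eef_rot: [-90.0, -0.0, 49.7]
contact_force: [0.6, 0.6, -1.4]
gripper_width: 0.0235
```

```bash
python3 - <<'E'
from h import *;from plant import *
s=get_state();print(s["tcp_pos"],s["eef_rot"],s["joints"].round(1))
for n in("top","side"):
    c=capture(n);np.savez(n+"3.npz",**c)
    sl=np.s_[150:290,240:440] if n=="top" else np.s_[160:310,280:480]
    cv2.imwrite(f"pics/{n}3.png",cv2.resize(c["pixels"][sl],None,fx=4,fy=4,interpolation=cv2.INTER_CUBIC))
E
```

```text
[ 0.43266242 -0.09335197  0.13990601] [-9.00105461e+01 -1.00753386e-02  4.96932182e+01] [ 13.5   8.2 -39.3   0.  -42.5 -53.8]
```

View pics/top3.png

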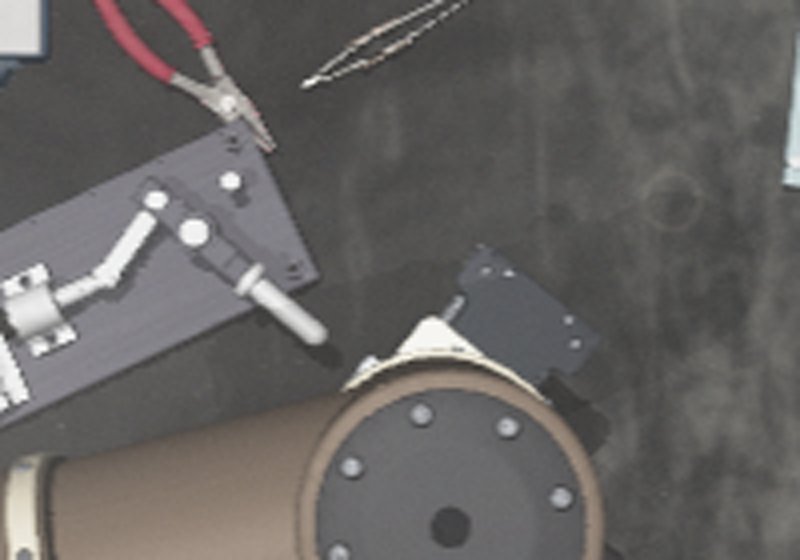

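View pics/side3.png

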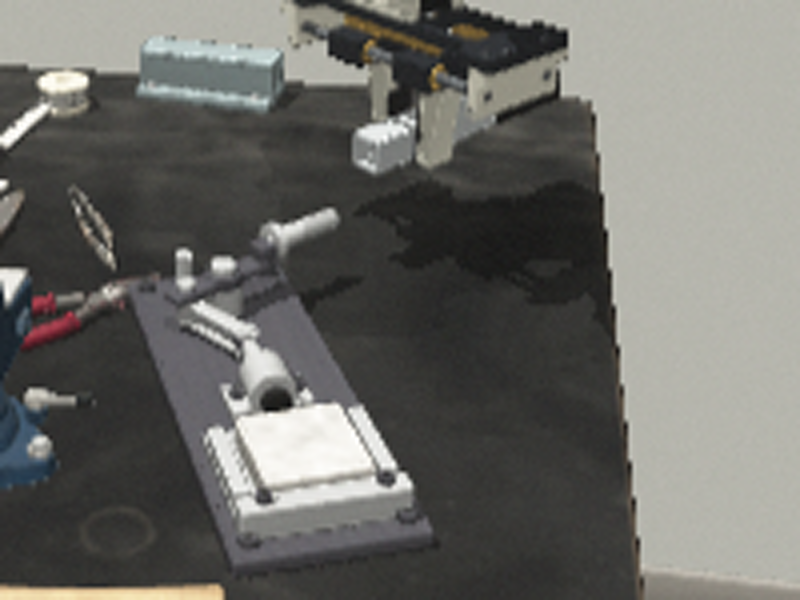

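```bash
python3 - <<'E'
from h import *
c=np.load("side3.npz");W=cloud(c);X,Y,Z=[W[...,i] for i in range(3)]
g=np.array([.4327,-.0934]);a=np.radians(49.7);d=np.array([np.cos(a),np.sin(a)])
s=(X-g[0])*d[0]+(Y-g[1])*d[1]; q=-(X-g[0])*d[1]+(Y-g[1])*d[0]
k=(s>.012)&(s<.07)&(abs(q)<.03)&(Z>.06)&(Z<.12)
v,u=np.where(k)
for r in np.c_[u,v,(s[k]*1000).round(),(q[k]*1000).round(),(Z[k]*1000).round()].astype(int)[::2]: print(*r,end=" | ")
print()
k=(s<-.012)&(s>-.16)&(abs(q)<.03)&(Z>.06)&(Z<.12)
v,u=np.where(k)
for r in np.c_[u,v,(s[k]*1000).round(),(q[k]*1000).round(),(Z[k]*1000).round()].astype(int)[::4]: print(*r,end=" | ")
# projected expected face corners
m=np.r_[g+d*.045,.0915];n=np.r_[-d[1],d[0],0]
print(px(c,[m+n*sx*.012+np.array([0,0,sz*.012]) for sx in(-1,1) for sz in(-1,1)]))
im=c["pixels"][180:215,355:405];cv2.imwrite("pics/m3.png",cv2.resize(im,None,fx=14,fy=14,interpolation=cv2.INTER_NEAREST))
E
```

```text
374 185 12 -21 110 | 374 187 13 -19 105 | 373 189 13 -23 98 | 375 190 21 -8 102 | 377 190 16 -5 102 | 372 191 31 -9 101 | 374 191 26 -6 101 | 376 191 23 -2 102 | 378 191 19 2 102 | 380 191 14 4 101 | 370 192 39 -9 101 | 372 192 35 -5 101 | 374 192 30 -2 101 | 376 192 27 2 101 | 378 192 23 6 102 | 380 192 19 9 101 | 382 192 17 15 103 | 368 193 45 -10 99 | 370 193 45 -3 102 | 372 193 40 0 101 | 374 193 37 5 102 | 376 193 34 9 103 | 378 193 27 10 101 | 380 193 20 11 99 | 368 194 47 -8 98 | 370 194 44 -4 98 | 372 194 44 4 101 | 374 194 40 8 101 | 376 194 36 11 101 | 378 194 30 13 100 | 380 194 23 13 98 | 382 194 13 12 95 | 368 195 43 -12 92 | 370 195 39 -9 92 | 372 195 45 5 99 | 374 195 44 12 101 | 376 195 36 11 98 | 378 195 28 11 96 | 380 195 23 14 95 | 382 195 15 13 92 | 369 196 41 -10 89 | 371 196 36 -8 89 | 373 196 29 -7 87 | 375 196 42 13 98 | 377 196 35 14 96 | 379 196 25 12 92 | 381 196 19 14 91 | 385 196 13 23 92 | 369 197 42 -9 87 | 371 197 37 -6 86 | 373 197 28 -7 83 | 375 197 42 13 95 | 377 197 32 12 91 | 379 197 26 13 90 | 381 197 18 13 87 | 368 198 45 -9 85 | 370 198 40 -7 8
[... 461 characters left out ...]
 201 38 14 82 | 378 201 31 15 80 | 373 202 45 10 80 | 375 202 39 12 78 | 
419 177 -141 11 104 | 419 181 -142 12 91 | 417 183 -133 12 88 | 396 184 -50 4 104 | 416 184 -130 12 85 | 396 185 -47 7 103 | 414 185 -118 14 86 | 396 186 -42 12 103 | 411 186 -105 14 86 | 395 187 -37 12 101 | 407 187 -87 14 88 | 411 187 -104 15 83 | 403 188 -72 12 88 | 407 188 -88 14 84 | 395 189 -36 14 96 | 401 189 -65 11 87 | 405 189 -83 10 82 | 395 190 -38 12 92 | 399 190 -54 13 88 | 403 190 -72 13 83 | 396 191 -41 13 88 | 400 191 -60 12 82 | 396 192 -43 12 84 | 393 193 -30 13 85 | 397 193 -45 14 81 | [[367.34919616 199.37782673]
 [367.60530686 191.39859791]
 [373.54216766 202.24876199]
 [373.86661505 194.16060681]]
```

View pics/m3.png

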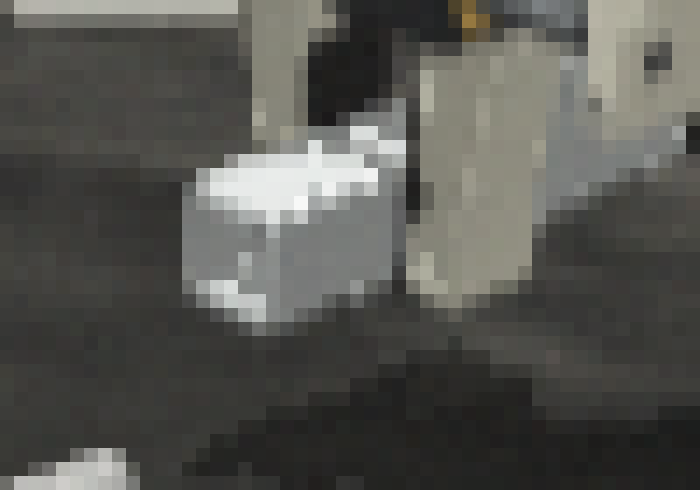

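```bash
python3 - <<'E'
from h import *
c=np.load("side3.npz");W=cloud(c);X,Y,Z=[W[...,i] for i in range(3)]
g=np.array([.4327,-.0934]);a=np.radians(49.7);d=np.array([np.cos(a),np.sin(a)])
s=(X-g[0])*d[0]+(Y-g[1])*d[1]; q=-(X-g[0])*d[1]+(Y-g[1])*d[0]
br=c["pixels"].min(2)
k=(s>-.07)&(s<.05)&(abs(q)<.010)&(Z>.098)&(Z<.108); print("top",k.sum(),np.polyfit(s[k],Z[k],1), Z[k&(s>0.01)].mean(),Z[k&(s<-.01)].mean(),(k&(s<-.01)).sum())
k=(s>-.145)&(s<.042)&(q>.008)&(q<.018)&(Z>.08)&(Z<.098)&~(abs(s)<.011);print("side",k.sum(),np.polyfit(s[k],q[k],1),[ (q[k&(s>lo)&(s<lo+.03)].mean()*1000).round(1) for lo in(-.145,-.115,-.085,-.055,.012)])
# lower edge
k=(s<-.07)&(s>-.15)&(abs(q)<.01)&(Z>.06); print("rub top",np.median(Z[k]),k.sum())
# stub in same frame from both cameras: cylinder fit
from scipy.optimize import least_squares
for n in("side3","top3","top0","side0"):
    c=np.load(n+".npz");W=cloud(c)
    p=np.array([.5442,.035]);b=np.radians(-130.5);e=np.array([np.cos(b),np.sin(b)])
    S=(W[...,0]-p[0])*e[0]+(W[...,1]-p[1])*e[1];Q=-(W[...,0]-p[0])*e[1]+(W[...,1]-p[1])*e[0]
    k=(S>.054)&(S<.093)&(abs(Q)<.015)&(W[...,2]>.042)&(W[...,2]<.064)
    P=np.c_[S[k]-.075,Q[k],W[k][:,2]]
    f=lambda x:np.hypot(P[:,1]-x[0]-x[1]*P[:,0],P[:,2]-x[2]-(0 if n[0]=='t' else x[3])*P[:,0])-.007
    r=least_squares(f,[0,0,.05,0],loss="soft_l1",f_scale=.0015);print(n,len(P),r.x.round(4),"yaw corr deg",np.degrees(r.x[1]).round(2),"tip S", np.percentile(S[(abs(Q)<.005)&(S>.09)&(S<.12)&(W[...,2]>.045)&(W[...,2]<.062)],[98,100]))
E
```

```text
top 67 [-0.03180795  0.10219908] 0.10130027526820987 0.10331064195289803 5
side 137 [0.00180822 0.01267985] [np.float64(12.5), np.float64(13.1), np.float64(12.1), np.float64(12.3), np.float64(12.7)]
rub top nan 0
side3 60 [-0.0034 -0.0029  0.05   -0.0242] yaw corr deg -0.17 tip S [0.0935312 0.0935312]
top3 100 [-0.0008  0.022   0.0507  0.    ] yaw corr deg 1.26 tip S [0.09949013 0.09999763]
top0 100 [-0.0007 -0.0019  0.0504  0.    ] yaw corr deg -0.11 tip S [0.09949831 0.09998215]
side0 61 [-0.0034 -0.0059  0.0501  0.0056] yaw corr deg -0.34 tip S [0.09537601 0.09542615]
  return _methods._mean(a, axis=axis, dtype=dtype,
  ret = ret.dtype.type(ret / rcount)
```

```bash
python3 - <<'E'
from h import *;from plant import *
s=get_state();print(plan([.4424,-.0819,.0994],49.5,s))
E
```

```text
(array([ 0.0154,  0.0404, -0.0001]), np.float64(0.11))
```

apply_moves(
  rows=[
    [[0,0.02,0],0],
    [[0,0.0404,0],0],
    [[0.008,0.0404,0],0],
    [[0.0154,0.0404,0],0],
    [[0.0154,0.0404,0],0],
    [[0.0154,0.0404,0],0],
  ],
)

```text
time_s: 7.85
tcp_pos: [0.4425, -0.0815, 0.1]
eef_rot: [-90.0, -0.0, 49.5]
contact_force: [-0.1, 0.3, -2.2]
gripper_width: 0.0242
```

```bash
python3 - <<'E'
from h import *;from plant import *
s=get_state();print(s["tcp_pos"],s["eef_rot"])
np.save("st4.npy",np.r_[s["tcp_pos"],s["eef_rot"]])
for n in("top","side"):
    c=capture(n);np.savez(n+"4.npz",**c)
    sl=np.s_[195:255,280:360] if n=="top" else np.s_[185:235,335:415]
    cv2.imwrite(f"pics/{n}4.png",cv2.resize(c["pixels"][sl],None,fx=9,fy=9,interpolation=cv2.INTER_CUBIC))
E
```

```text
[ 0.44246528 -0.08150106  0.09995595] [-9.00289330e+01 -4.21995635e-02  4.95465953e+01]
```

View pics/top4.png

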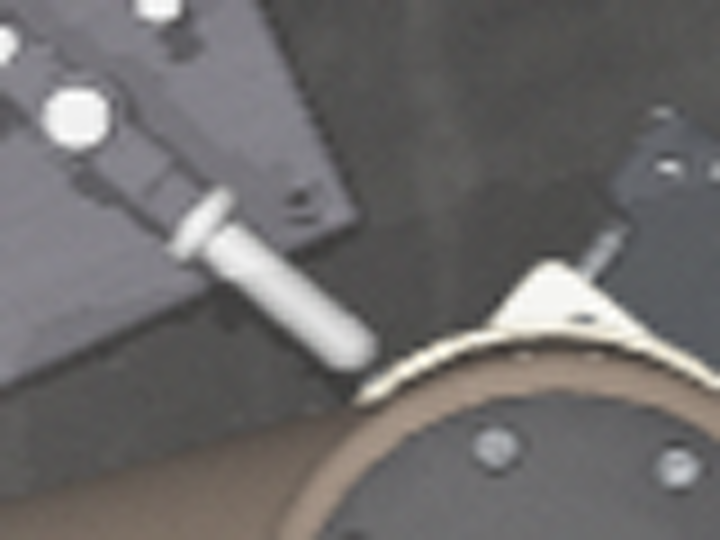

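View pics/side4.png

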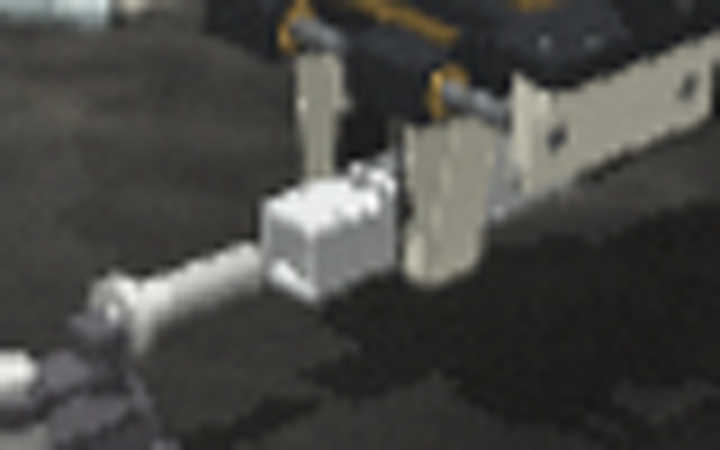

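```bash
python3 - <<'E'
from h import *
c=np.load("side4.npz");S=np.load("st4.npy")
a=np.radians(S[5]);d=np.array([np.cos(a),np.sin(a),0]);n=np.array([-d[1],d[0],0]);z=np.array([0,0,1.])
g=S[:3]-z*.047
f=9;off=np.array([335,185])
def ov(dz,q,col,im):
    P=lambda x:tuple(int(v) for v in ((px(c,x)[0]-off+.5)*f))
    m=g+d*.045-z*dz
    cs=[m+n*i*.012+z*j*.012 for i,j in((-1,-1),(-1,1),(1,1),(1,-1))]
    for i in range(4): cv2.line(im,P(cs[i]),P(cs[(i+1)%4]),col,1)
    for i in(1,2,3): cv2.line(im,P(cs[i]),P(cs[i]-d*.03),col,1)
    p=np.array([.5442,.035,.05])+n*q;b=np.radians(-130.5);e=np.array([np.cos(b),np.sin(b),0])
    R=c["rvec"];
    import cv2 as _
    Rm=cv2.Rodrigues(R)[0];cam=-Rm.T@c["tvec"].ravel()
    v=(p+e*.07-cam);w=np.cross(e,v);w/=np.linalg.norm(w)
    for sg in(-1,1): cv2.line(im,P(p+e*.05+w*sg*.007),P(p+e*.095+w*sg*.007),col,1)
    print(P(p+e*.1))
for k,(dz,q) in enumerate([(.0014,0.0007),(.0025,.003)]):
    im=cv2.resize(c["pixels"][185:235,335:415],None,fx=f,fy=f,interpolation=cv2.INTER_CUBIC)
    ov(dz,q,(0,0,255),im);cv2.imwrite(f"pics/ov{k}.png",im)
E
```

```text
(258, 256)
(263, 259)
```

View pics/ov0.png

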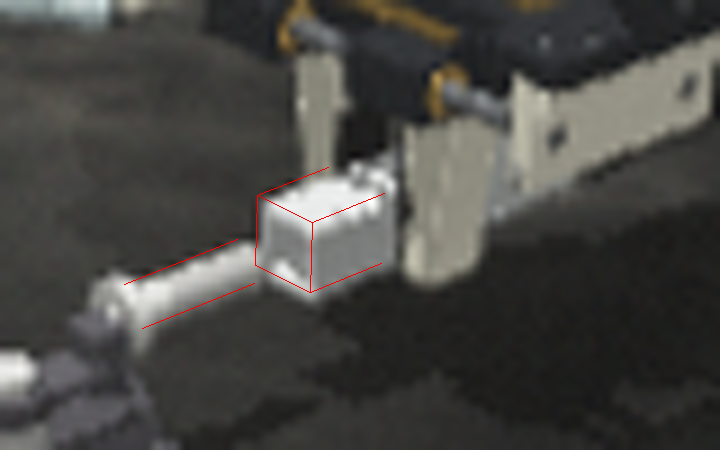

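View pics/ov1.png

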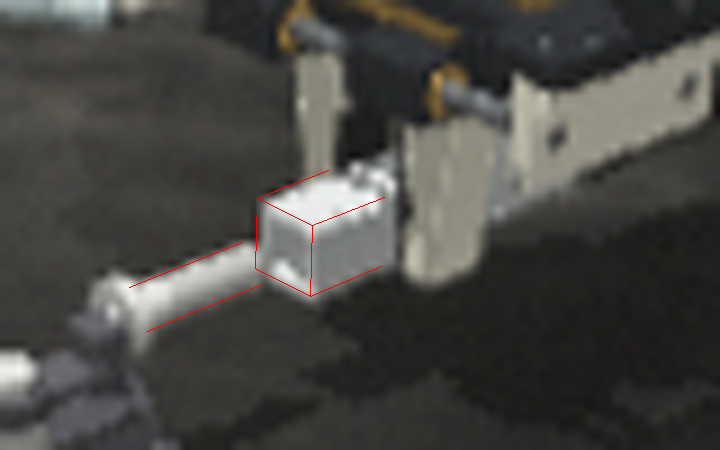

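apply_moves(
  rows=[
    [[0.0,0.0012,-0.0008],0],
    [[0.006,0.0014,-0.0008],0],
    [[0.012,0.0014,-0.0008],0],
    [[0.018,0.0014,-0.0008],0],
    [[0.022,0.0014,-0.0008],0],
    [[0.022,0.0014,-0.0008],0],
  ],
)

```text
time_s: 8.7
tcp_pos: [0.4578, -0.065, 0.0983]
eef_rot: [-90.0, -0.1, 49.6]
contact_force: [-0.3, 1.7, 1.5]
gripper_width: 0.0236
```

```bash
python3 - <<'E'
from h import *;from plant import *
s=get_state();print(s["tcp_pos"],s["eef_rot"],s["contact_force"],s["moment"])
for n in("top","side"):
    c=capture(n);np.savez(n+"5.npz",**c)
    sl=np.s_[195:255,280:360] if n=="top" else np.s_[185:235,335:415]
    cv2.imwrite(f"pics/{n}5.png",cv2.resize(c["pixels"][sl],None,fx=9,fy=9,interpolation=cv2.INTER_CUBIC))
E
```

```text
[ 0.4577584  -0.06502434  0.09826609] [-9.00351627e+01 -5.27404370e-02  4.95538035e+01] [-0.32757448  1.67921707  1.53971128] [ 0.51973624 -0.03934679  0.04185992]
```

View pics/side5.png

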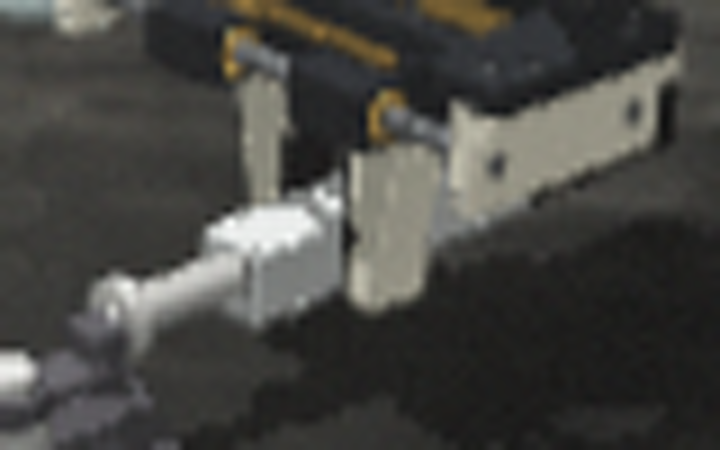

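apply_moves(
  rows=[
    [[0.004,-0.0007,0],0],
    [[0.01,-0.0007,0],0],
    [[0.017,-0.0007,0],0],
    [[0.024,-0.0007,0],0],
    [[0.03,-0.0007,0],0],
    [[0.03,-0.0007,0],0],
  ],
)

```text
time_s: 9.55
tcp_pos: [0.4769, -0.0422, 0.0987]
eef_rot: [-90.0, -0.0, 49.6]
contact_force: [-0.5, -0.0, -1.2]
gripper_width: 0.0238
```

apply_moves(
  rows=[
    [[0.004,0,0],0],
    [[0.008,0,0],0],
    [[0.0105,0,0],0],
    [[0.0105,0,0],0],
  ],
)

```text
time_s: 10.05
tcp_pos: [0.4834, -0.0346, 0.0987]
eef_rot: [-90.0, 0.0, 49.5]
contact_force: [-0.3, -0.3, -0.8]
gripper_width: 0.0235
```

apply_moves(
  rows=[
    [[0.0015,0,0],0],
    [[0.003,0,0],0],
    [[0.003,0,0],0],
  ],
)

```text
time_s: 10.42
tcp_pos: [0.4835, -0.0339, 0.0986]
eef_rot: [-89.9, 0.2, 49.5]
contact_force: [-3.7, -9.1, 4.7]
gripper_width: 0.0237
```

```bash
python3 - <<'E'
from h import *;from plant import *
s=get_state();print(s["tcp_pos"],s["eef_rot"],s["contact_force"],s["moment"])
for n in("top","side"):
    c=capture(n);np.savez(n+"6.npz",**c)
    sl=np.s_[195:255,280:360] if n=="top" else np.s_[185:235,335:415]
    cv2.imwrite(f"pics/{n}6.png",cv2.resize(c["pixels"][sl],None,fx=9,fy=9,interpolation=cv2.INTER_CUBIC))
E
```

```text
[ 0.48351873 -0.03389109  0.09855191] [-89.91052811   0.22943691  49.47439139] [-3.7151447  -9.10451309  4.66054798] [-3.0101372   1.19868232 -0.17390432]
```

View pics/side6.png

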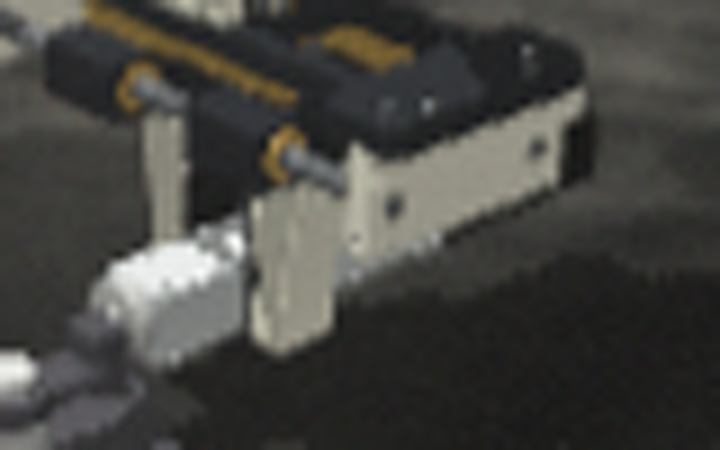

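View pics/top6.png

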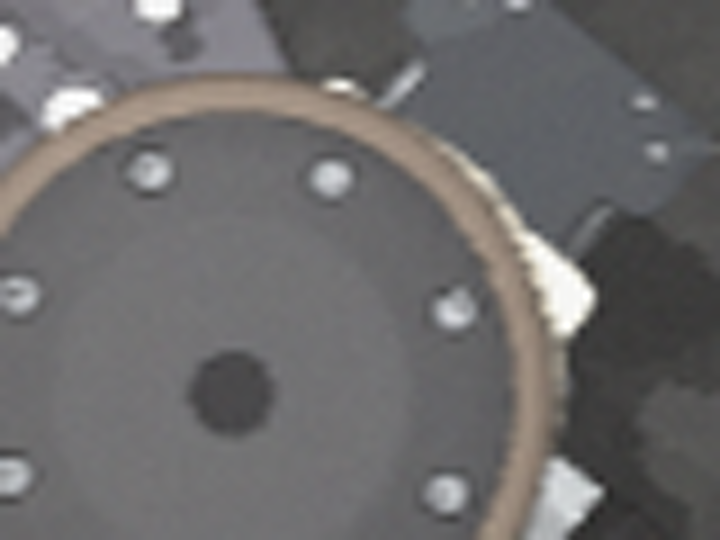

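apply_moves(
  rows=[
    [[-0.001,0,0],0],
    [[-0.001,0,0],0],
    [[-0.001,0,0],0],
    [[-0.001,0,0],0],
    [[-0.02,0,0],0],
    [[-0.05,0,0],0],
    [[-0.08,0,0],0],
    [[-0.105,0,0],0],
    [[-0.11,0,0],0],
    [[-0.11,0,0],0],
  ],
  gripper=0.6,
)

```text
time_s: 11.78
tcp_pos: [0.4139, -0.1163, 0.0989]
eef_rot: [-90.0, -0.0, 49.5]
contact_force: [0.1, 0.6, 0.1]
gripper_width: 0.0524
```

```bash
python3 - <<'E'
from h import *;from plant import *
s=get_state();print(s["tcp_pos"],s["eef_rot"],s["contact_force"],s["joints"].round(1))
for n in("top","side"):
    c=capture(n);np.savez(n+"7.npz",**c)
    sl=np.s_[180:280,270:400] if n=="top" else np.s_[170:240,330:440]
    cv2.imwrite(f"pics/{n}7.png",cv2.resize(c["pixels"][sl],None,fx=6,fy=6,interpolation=cv2.INTER_CUBIC))
E
```

```text
[ 0.41389589 -0.11629889  0.09894305] [-9.00216350e+01 -2.20737241e-02  4.94816872e+01] [0.06276188 0.5678765  0.1093861 ] [ 10.8  11.1 -43.5   0.  -35.4 -51.3]
```

View pics/side7.png

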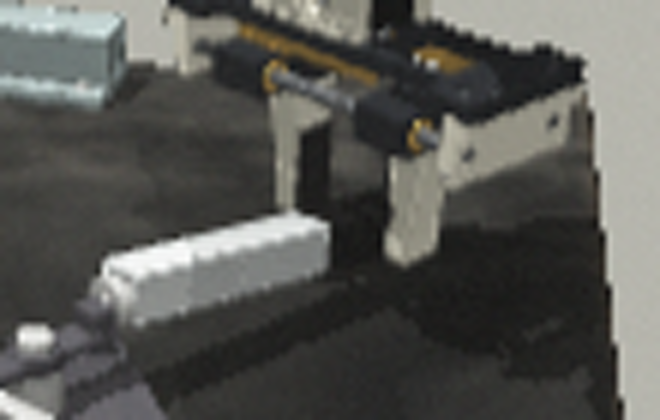

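View pics/top7.png

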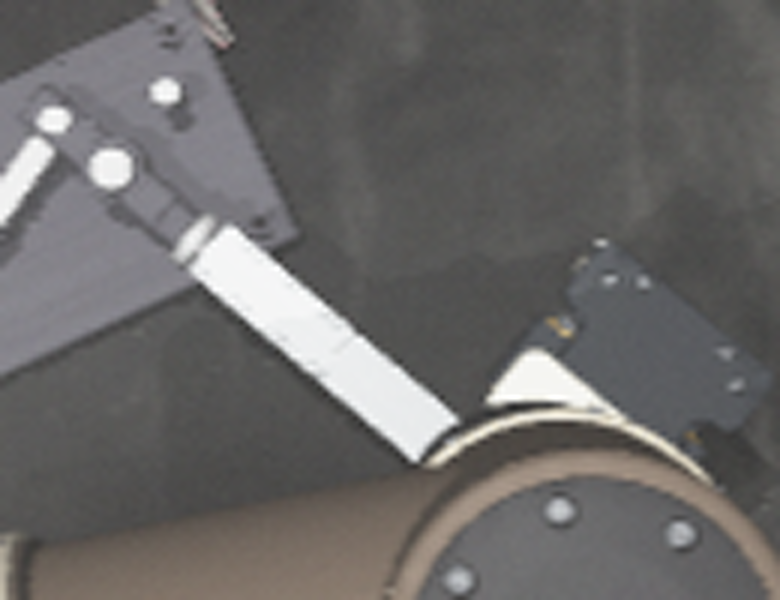

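```bash
python3 - <<'E'
from h import *
p=np.array([.5442,.035]);b=np.radians(-130.5);e=np.array([np.cos(b),np.sin(b)])
for n in("side7","top7"):
    W=cloud(np.load(n+".npz"))
    S=(W[...,0]-p[0])*e[0]+(W[...,1]-p[1])*e[1];Q=-(W[...,0]-p[0])*e[1]+(W[...,1]-p[1])*e[0]
    for lo in np.arange(.045,.24,.02):
        k=(S>lo)&(S<lo+.02)&(abs(Q)<.016)&(W[...,2]>.035)&(W[...,2]<.08)
        if k.sum()>3: print(n,lo.round(3),k.sum(),"ztop",np.percentile(W[k][:,2],[50,80,95]).round(4),"Q",Q[k].min().round(3),Q[k].max().round(3))
E
```

```text
side7 0.045 76 ztop [0.0568 0.0629 0.0642] Q -0.016 0.011
side7 0.065 66 ztop [0.0569 0.0618 0.0631] Q -0.016 0.01
side7 0.085 63 ztop [0.0552 0.0594 0.0604] Q -0.016 0.008
side7 0.105 57 ztop [0.0537 0.0576 0.0592] Q -0.016 0.007
side7 0.125 49 ztop [0.0539 0.0557 0.0567] Q -0.016 0.009
side7 0.145 47 ztop [0.0513 0.0534 0.0542] Q -0.016 0.008
side7 0.165 32 ztop [0.0511 0.0527 0.0531] Q -0.016 0.008
side7 0.185 28 ztop [0.0492 0.0505 0.0515] Q -0.016 0.009
side7 0.205 12 ztop [0.048  0.0487 0.0495] Q -0.012 0.008
top7 0.045 82 ztop [0.063  0.0642 0.0656] Q -0.012 0.012
top7 0.065 91 ztop [0.0615 0.0631 0.0645] Q -0.011 0.013
top7 0.085 89 ztop [0.0597 0.0612 0.0632] Q -0.012 0.012
top7 0.105 89 ztop [0.0569 0.0588 0.0601] Q -0.012 0.012
top7 0.125 88 ztop [0.0554 0.0568 0.0579] Q -0.012 0.012
top7 0.145 89 ztop [0.0529 0.0544 0.0562] Q -0.012 0.011
```

```bash
python3 - <<'E'
from h import *
W=cloud(np.load("top0.npz"));p=np.array([.5442,.035])
dx=W[...,0]-p[0];dy=W[...,1]-p[1];r=np.hypot(dx,dy);a=np.degrees(np.arctan2(dy,dx))
v,u=np.mgrid[:400,:640]
for lo in range(-145,-30,10):
    k=(r>.12)&(r<.26)&(a>lo)&(a<lo+10)
    z=W[k][:,2];i=np.nanargmax(z)
    print(lo,np.nanpercentile(z,[50,98,99.5,100]).round(4),W[k][i].round(3))
k=(v>143)&(v<172)&(u>315)&(u<364);print((np.sort(W[k][:,2])[-40::4]*1000).round(1))
k=(v>143)&(v<172)&(u>315)&(u<364)&(W[...,2]>.006); print(r[k].round(3)[::3],a[k].round(0)[::3])
E
```

```text
-145 [-0.      0.0042  0.0047  0.0057] [ 0.365 -0.136  0.006]
-135 [-0.0001  0.0036  0.0049  0.0065] [ 0.404 -0.135  0.006]
-125 [-0.      0.004   0.0051  0.0071] [ 0.432 -0.159  0.007]
-115 [-0.      0.004   0.0047  0.0053] [ 0.498 -0.091  0.005]
-105 [0.0002 0.0042 0.005  0.0063] [ 0.525 -0.094  0.006]
-95 [0.0001 0.004  0.0047 0.0063] [ 0.531 -0.181  0.006]
-85 [0.0002 0.0043 0.0049 0.0057] [ 0.592 -0.195  0.006]
-75 [0.0002 0.0043 0.005  0.0056] [ 0.622 -0.162  0.006]
-65 [0.0001 0.0041 0.0049 0.0052] [ 0.66  -0.136  0.005]
-55 [0.0004 0.0076 0.0098 0.012 ] [ 0.682 -0.106  0.012]
-45 [0.0009 0.0102 0.0113 0.0132] [ 0.639 -0.039  0.013]
-35 [0.0009 0.0106 0.0116 0.0146] [ 0.73  -0.058  0.015]
[ 9.   9.5  9.8 10.  10.2 10.5 10.7 11.2 12.  13.2]
[0.228 0.194 0.203 0.193 0.202 0.174 0.17  0.165 0.184 0.163 0.157 0.152
 0.169 0.135 0.15  0.17  0.163 0.156 0.138 0.154 0.146 0.14  0.126 0.129
 0.119 0.123 0.117 0.112] [-49. -41. -46. -45. -49. -42. -42. -41. -48. -42. -40. -40. -47. -31.
 -40. -48. -47. -46. -39. -46. -44. -43. -38. -41. -37. -40. -38. -36.]
```

apply_moves(
  rows=[
    [[0,0.006,0],0],
    [[0,0.011,0],0],
    [[0,0.011,0],0],
    [[0,0.011,0],0],
    [[0,0.011,0],0],
    [[0,0.011,0],0],
    [[0,0.011,0],0],
  ],
  gripper=0,
  grip_force=60,
)

```text
time_s: 12.75
tcp_pos: [0.4137, -0.1161, 0.0877]
eef_rot: [-90.0, 0.0, 49.5]
contact_force: [-0.6, -0.2, -2.6]
gripper_width: 0.0258
```

```bash
python3 - <<'E'
from h import *;from plant import *
s=get_state();print(s["tcp_pos"],s["eef_rot"],s["contact_force"],s["moment"],s["gripper_width"])
# swing rows about pivot, tool frame at call start
p=np.array([.5442,.035]);y=np.radians(s["eef_rot"][2]);g=s["tcp_pos"][:2]-p;print(np.hypot(*g),np.degrees(np.arctan2(g[1],g[0])))
def rows(p,ths):
  for th in ths:
    t=np.radians(th);q=np.array([[np.cos(t),-np.sin(t)],[np.sin(t),np.cos(t)]])@g-g
    print(f"[[{q[0]*np.cos(y)+q[1]*np.sin(y):.4f}, 0, {-q[0]*np.sin(y)+q[1]*np.cos(y):.4f}], {-th}]",end=", ")
rows(p,[2,4,7,10,15,20,25,30,35,40,45,50,55,60,64,67,70,72,73,74])
E
```

```text
[ 0.41372574 -0.11606963  0.08770739] [-8.99845593e+01  1.57546605e-02  4.95211305e+01] [-0.564393   -0.2409406  -2.60722582] [-0.13967536  0.40555737  0.03229392] 0.025769370079173046
0.19961353981184268 -130.8161766500626
[[0.0001, 0, -0.0070], -2], [[0.0004, 0, -0.0139], -4], [[0.0013, 0, -0.0243], -7], [[0.0028, 0, -0.0347], -10], [[0.0065, 0, -0.0517], -15], [[0.0116, 0, -0.0683], -20], [[0.0182, 0, -0.0845], -25], [[0.0262, 0, -0.1000], -30], [[0.0354, 0, -0.1147], -35], [[0.0459, 0, -0.1286], -40], [[0.0576, 0, -0.1415], -45], [[0.0704, 0, -0.1533], -50], [[0.0842, 0, -0.1640], -55], [[0.0988, 0, -0.1735], -60], [[0.1111, 0, -0.1801], -64], [[0.1205, 0, -0.1845], -67], [[0.1302, 0, -0.1883], -70], [[0.1368, 0, -0.1907], -72], [[0.1401, 0, -0.1917], -73], [[0.1435, 0, -0.1927], -74],
```

apply_moves(
  rows=[
    [[0.0001,0,-0.007],-2],
    [[0.0004,0,-0.0139],-4],
    [[0.0013,0,-0.0243],-7],
    [[0.0028,0,-0.0347],-10],
    [[0.0047,0,-0.0449],-13],
    [[0.0065,0,-0.0517],-15],
  ],
)

```text
time_s: 13.5
tcp_pos: [0.4555, -0.1436, 0.0869]
eef_rot: [-89.7, 0.0, 64.7]
contact_force: [-8.6, 17.4, 0.9]
gripper_width: 0.0257
```

```bash
python3 - <<'E'
from h import *;from plant import *
s=get_state();print(s["tcp_pos"],s["eef_rot"],s["contact_force"],s["moment"],s["gripper_width"])
p=np.array([.5442,.035]);y=np.radians(49.52+15);g=s["tcp_pos"][:2]-p;print(np.hypot(*g),np.degrees(np.arctan2(g[1],g[0])))
f=s["contact_force"];print("along,perp",f[0]*np.cos(y)+f[1]*np.sin(y),-f[0]*np.sin(y)+f[1]*np.cos(y))
W=cloud(capture("side"))
E
```

```text
[ 0.45552016 -0.14357622  0.08688966] [-8.97370129e+01  3.87543303e-02  6.46747271e+01] [-8.60700148 17.44388286  0.91231472] [6.11753794 2.77509511 1.36089052] 0.025694045571551943
0.19938299558421066 -116.40870817361944
along,perp 12.044514740255064 15.27413462091349
```

```bash
python3 - <<'E'
from h import *;from plant import *
for n in("top","side"):
    c=capture(n);np.savez(n+"8.npz",**c)
    sl=np.s_[180:280,270:400] if n=="top" else np.s_[170:240,330:440]
    cv2.imwrite(f"pics/{n}8.png",cv2.resize(c["pixels"][sl],None,fx=6,fy=6,interpolation=cv2.INTER_CUBIC))
E
```

```text
(no output)
```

View pics/top8.png

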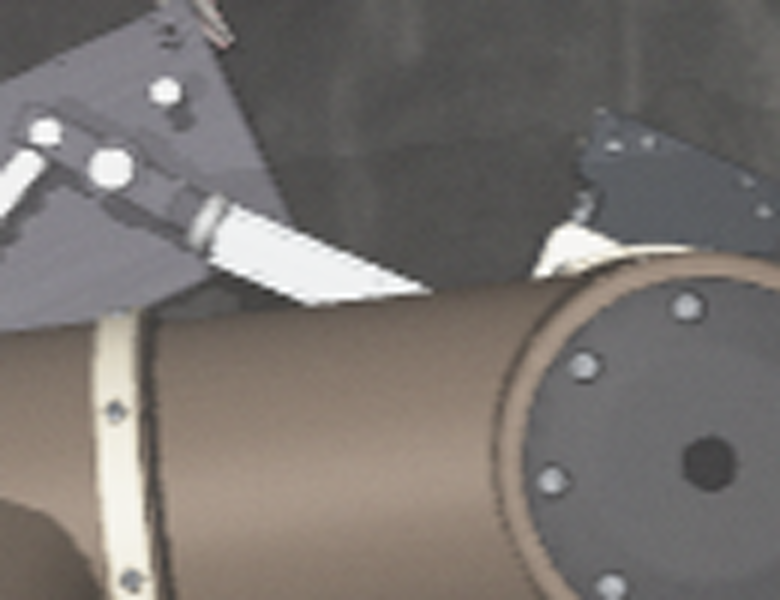

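View pics/side8.png

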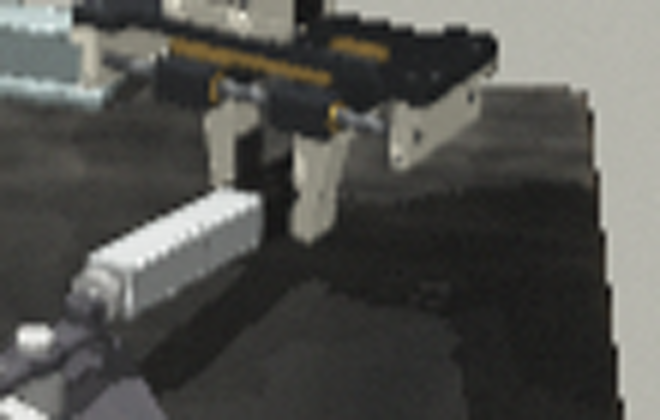

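```bash
cat >> h.py <<'E'
def arc(ths,R=.1996,off=-1.3,inw=0.0):
    # pivot relative: g has angle yaw+180+off ; in tool frame
    a0=np.radians(180+off);g=R*np.array([np.cos(a0),np.sin(a0)])
    for i,th in enumerate(ths):
        t=np.radians(th);q=np.array([[np.cos(t),-np.sin(t)],[np.sin(t),np.cos(t)]])@g*(1-inw/R*(i+1)/len(ths))-g
        print(f"[[{q[0]:.4f}, 0, {q[1]:.4f}], {-th}]",end=", ")
    print()
E
python3 - <<'E'
from h import *
arc([5,10,15,20,25,30],off=-130.816-49.52+180,inw=.002)
E
```

```text
[[0.0010, 0, -0.0174], -5], [[0.0035, 0, -0.0346], -10], [[0.0075, 0, -0.0514], -15], [[0.0129, 0, -0.0679], -20], [[0.0197, 0, -0.0838], -25], [[0.0279, 0, -0.0990], -30],
```

apply_moves(
  rows=[
    [[0.001,0,-0.0174],-5],
    [[0.0035,0,-0.0346],-10],
    [[0.0075,0,-0.0514],-15],
    [[0.0129,0,-0.0679],-20],
    [[0.0197,0,-0.0838],-25],
    [[0.0279,0,-0.099],-30],
  ],
)

```text
time_s: 14.4
tcp_pos: [0.5516, -0.164, 0.0857]
eef_rot: [-89.1, -0.0, 94.6]
contact_force: [-17.3, -12.1, 4.9]
gripper_width: 0.0256
```

```bash
python3 - <<'E'
from h import *;from plant import *
s=get_state();print(s["tcp_pos"],s["eef_rot"],s["contact_force"],s["moment"],s["gripper_width"],s["joints"].round(1))
p=np.array([.5442,.035]);y=np.radians(s["eef_rot"][2]);g=s["tcp_pos"][:2]-p;print(np.hypot(*g),np.degrees(np.arctan2(g[1],g[0])))
f=s["contact_force"];print("along,perp",f[0]*np.cos(y)+f[1]*np.sin(y),-f[0]*np.sin(y)+f[1]*np.cos(y))
for n in("top","side"):
    c=capture(n);np.savez(n+"9.npz",**c)
    sl=np.s_[180:280,270:400] if n=="top" else np.s_[170:240,330:440]
    cv2.imwrite(f"pics/{n}9.png",cv2.resize(c["pixels"][sl],None,fx=6,fy=6,interpolation=cv2.INTER_CUBIC))
arc([5,10,15,20,23,25,27,29,30],R=.1976,off=-130.816-49.52+180,inw=0.001)
E
```

```text
[ 0.55155568 -0.16404726  0.08565302] [-8.90883935e+01 -8.01479737e-04  9.46048851e+01] [-17.2512479  -12.12740901   4.94847192] [-3.85951558  6.3901219   0.54388111] 0.025562472221348734 [  2.9  23.9 -25.2   0.  -41.8   1.7]
0.1991831222481331 -87.88362866642412
along,perp -10.703264551859245 18.169197324718347
[[0.0008, 0, -0.0172], -5], [[0.0030, 0, -0.0343], -10], [[0.0068, 0, -0.0511], -15], [[0.0119, 0, -0.0675], -20], [[0.0158, 0, -0.0771], -23], [[0.0186, 0, -0.0833], -25], [[0.0217, 0, -0.0895], -27], [[0.0250, 0, -0.0955], -29], [[0.0268, 0, -0.0985], -30],
```

View pics/top9.png

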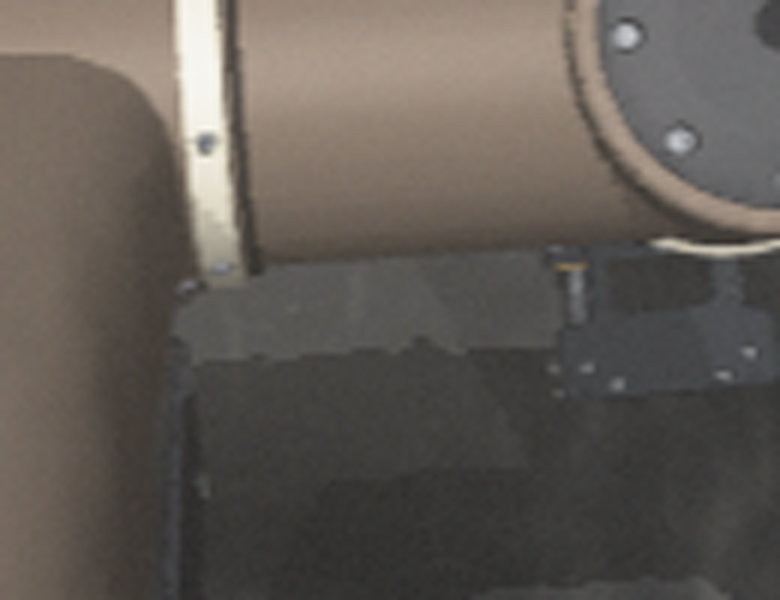

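View pics/side9.png

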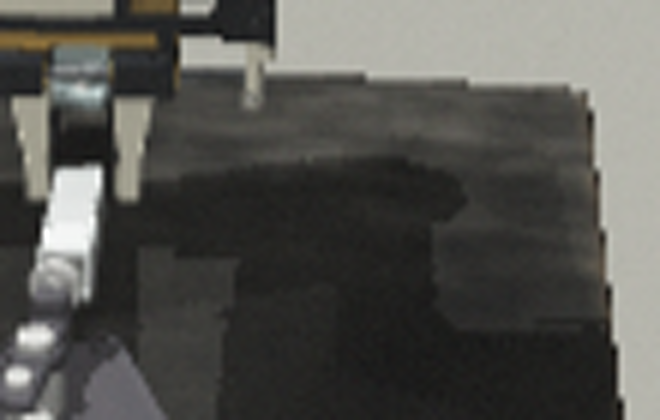

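```bash
python3 - <<'E'
from h import *
arc([4,8,12,16,20,23,26,28,29,29],R=.1976,off=-130.816-49.52+180,inw=-0.0015)
E
```

```text
[[0.0003, 0, -0.0138], -4], [[0.0015, 0, -0.0276], -8], [[0.0036, 0, -0.0412], -12], [[0.0068, 0, -0.0547], -16], [[0.0108, 0, -0.0679], -20], [[0.0144, 0, -0.0776], -23], [[0.0185, 0, -0.0872], -26], [[0.0215, 0, -0.0935], -28], [[0.0230, 0, -0.0966], -29], [[0.0229, 0, -0.0967], -29],
```

apply_moves(
  rows=[
    [[0.0003,0,-0.0138],-4],
    [[0.0015,0,-0.0276],-8],
    [[0.0036,0,-0.0412],-12],
    [[0.0068,0,-0.0547],-16],
    [[0.0108,0,-0.0679],-20],
    [[0.0144,0,-0.0776],-23],
    [[0.0185,0,-0.0872],-26],
    [[0.0215,0,-0.0935],-28],
    [[0.023,0,-0.0966],-29],
    [[0.023,0,-0.0966],-29],
  ],
)

```text
time_s: 15.75
tcp_pos: [0.653, -0.1316, 0.0875]
eef_rot: [-90.0, -0.0, 123.5]
contact_force: [-0.6, -2.4, -3.6]
gripper_width: 0.0255
```

```bash
python3 - <<'E'
from h import *;from plant import *
s=get_state();print(s["tcp_pos"],s["eef_rot"],s["contact_force"],s["moment"],s["gripper_width"],s["joints"].round(1))
p=np.array([.5442,.035]);y=np.radians(s["eef_rot"][2]);g=s["tcp_pos"][:2]-p;print(np.hypot(*g),np.degrees(np.arctan2(g[1],g[0])))
f=s["contact_force"];print("along,perp",f[0]*np.cos(y)+f[1]*np.sin(y),-f[0]*np.sin(y)+f[1]*np.cos(y))
c=capture("side");np.savez("side10.npz",**c)
cv2.imwrite(f"pics/side10.png",cv2.resize(c["pixels"][160:310,240:440],None,fx=4,fy=4,interpolation=cv2.INTER_CUBIC))
E
```

```text
[ 0.65301094 -0.13158282  0.08747301] [-8.99513432e+01 -1.68686028e-02  1.23524983e+02] [-0.56554032 -2.35385543 -3.63212252] [-1.27150305  0.15754851  0.31129261] 0.025507855995729967 [  5.3  30.1 -13.4   0.  -46.5  28.2]
0.19897149424750815 -56.84766098600472
along,perp -1.6499317828702336 1.7714955118363669
```

View pics/side10.png

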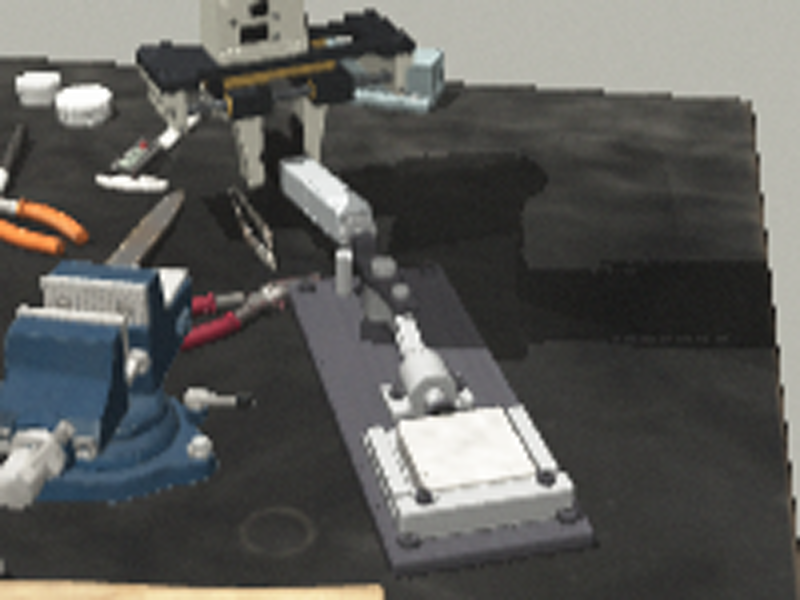

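apply_moves(
  rows=[
    [[0,0,0],0.6],
    [[-0.008,0,0.0001],0.8],
    [[-0.02,0,0.0003],0.8],
    [[-0.035,0,0.0005],0.8],
    [[-0.05,0,0.0007],0.8],
    [[-0.065,0,0.0009],0.8],
    [[-0.078,0,0.001],0.8],
    [[-0.078,0,0.001],0.8],
  ],
)

```text
time_s: 16.8
tcp_pos: [0.6964, -0.1982, 0.0878]
eef_rot: [-90.0, 0.0, 122.6]
contact_force: [-0.4, -1.1, -1.0]
gripper_width: 0.0254
```

```bash
python3 - <<'E'
from h import *;from plant import *
s=get_state();print(s["tcp_pos"],s["eef_rot"],s["contact_force"],s["moment"],s["gripper_width"],s["joints"].round(1))
c=capture("side");np.savez("side11.npz",**c)
cv2.imwrite(f"pics/side11.png",cv2.resize(c["pixels"][160:310,240:440],None,fx=4,fy=4,interpolation=cv2.INTER_CUBIC))
E
```

```text
[ 0.6963657  -0.19819154  0.08779327] [-9.00444259e+01  3.83938029e-02  1.22649302e+02] [-0.3907168  -1.1467962  -1.00645602] [-0.02855387  0.15759478 -0.01994291] 0.025408004414993652 [ -0.5  34.4  -5.1   0.  -50.4  33.2]
```

View pics/side11.png

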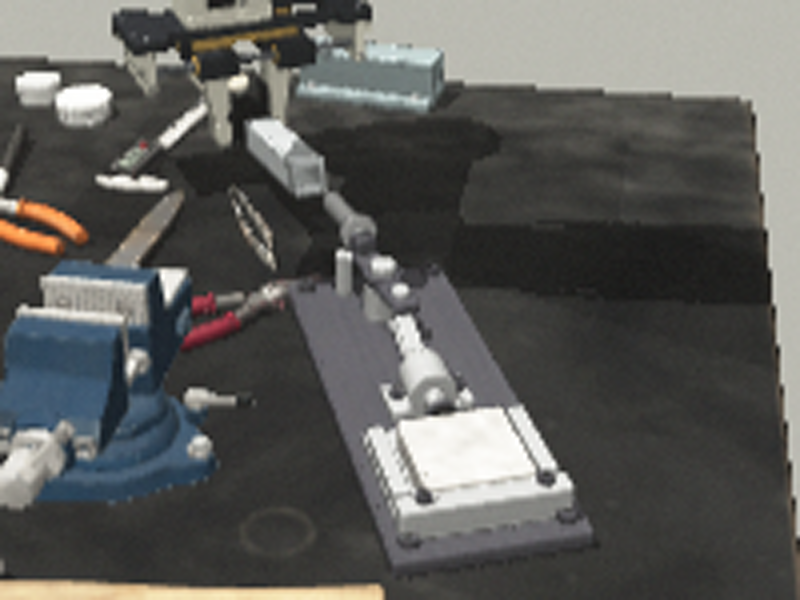

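```bash
python3 - <<'E'
from h import *;from plant import *
s=get_state();
print(plan([.45,-.27,.15],122.6,s),plan([.45,-.27,.0685],122.6,s))
W=cloud(np.load("top0.npz"));k=(W[...,0]>.30)&(W[...,0]<.52)&(W[...,1]>-.36)&(W[...,1]<-.08);z=W[k][:,2];print(k.sum(),np.nanmax(z),np.nanmin(z))
E
```

```text
(array([ 0.0717, -0.0623,  0.2461]), np.float64(0.07)) (array([0.0717, 0.0192, 0.2461]), np.float64(0.07))
11114 0.6668874969010604 -0.007056614706408277
```

apply_moves(
  rows=[
    [[-0.005,-0.02,0],0],
    [[-0.01,-0.062,0],0],
    [[0.0,-0.0623,0.03],0],
    [[0.012,-0.0623,0.07],0],
    [[0.027,-0.0623,0.115],0],
    [[0.042,-0.0623,0.16],0],
    [[0.057,-0.0623,0.205],0],
    [[0.068,-0.0623,0.235],0],
    [[0.0717,-0.0623,0.246],0],
    [[0.0717,-0.03,0.246],0],
    [[0.0717,0.0,0.246],0],
    [[0.0717,0.012,0.246],0],
    [[0.0717,0.016,0.246],0],
    [[0.0717,0.016,0.246],0],
  ],
)

```text
time_s: 18.6
tcp_pos: [0.4505, -0.2697, 0.0723]
eef_rot: [-90.0, 0.0, 122.8]
contact_force: [0.1, -0.4, -0.5]
gripper_width: 0.0253
```

```bash
python3 - <<'E'
from h import *;from plant import *
s=get_state();print(s["tcp_pos"],s["eef_rot"],s["contact_force"],s["moment"],s["gripper_width"],s["joints"].round(1))
c=capture("side")
cv2.imwrite(f"pics/side12.png",cv2.resize(c["pixels"][140:310,260:460],None,fx=3.5,fy=3.5,interpolation=cv2.INTER_CUBIC))
E
```

```text
[ 0.45054379 -0.26974828  0.07226397] [-9.00272825e+01  3.64718650e-02  1.22751622e+02] [ 0.0940316  -0.42318198 -0.51507561] [-0.05939075  0.04515939  0.0369171 ] 0.02526305676313152 [ -9.5  21.1 -33.    0.  -35.9  42.2]
```

View pics/side12.png

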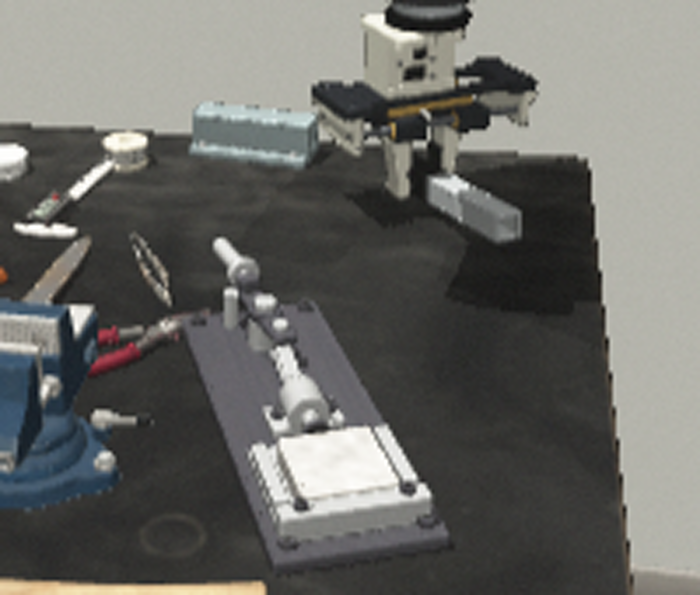

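Bar tail is a few mm above the bench, the area is clear, and the lever remains over. Lower gently.

apply_moves(
  rows=[
    [[0,0.0015,0],0],
    [[0,0.003,0],0],
    [[0,0.004,0],0],
    [[0,0.004,0],0],
  ],
)

```text
time_s: 19.15
tcp_pos: [0.45, -0.2698, 0.068]
eef_rot: [-90.0, 0.0, 122.7]
contact_force: [-0.8, 0.6, 1.4]
gripper_width: 0.0259
```

apply_moves(
  rows=[
    [[0,0,0],0],
    [[0,0,0],0],
    [[0,0,0],0],
    [[0,0,0],0],
    [[0,0,0],0],
    [[0,0,0],0],
    [[0,-0.02,0],0],
    [[0,-0.06,0],0],
    [[0,-0.12,0],0],
    [[0,-0.17,0],0],
    [[0,-0.17,0],0],
  ],
  gripper=0.8,
)

```text
time_s: 20.52
tcp_pos: [0.4518, -0.2703, 0.2422]
eef_rot: [-90.3, 0.4, 122.8]
contact_force: [0.0, 0.6, -0.4]
gripper_width: 0.07
```

apply_moves(
  rows=[
    [[-0.05,-0.02,0],0],
    [[-0.1,-0.05,0],0],
    [[-0.15,-0.08,0],0],
    [[-0.19,-0.1,0],0],
    [[-0.19,-0.1,0],0],
  ],
)

```text
time_s: 21.15
tcp_pos: [0.5536, -0.4318, 0.3366]
eef_rot: [-90.0, -0.0, 122.6]
contact_force: [-0.7, 0.3, -0.9]
gripper_width: 0.07
```

```bash
python3 - <<'E'
from h import *;from plant import *
s=get_state();print(s["tcp_pos"],s["eef_rot"],s["contact_force"],s["gripper_width"],s["joints"].round(1))
for n in("top","side"):
    c=capture(n);np.savez(n+"13.npz",**c)
    cv2.imwrite(f"pics/{n}13.png",c["pixels"])
c=np.load("top13.npz");cv2.imwrite("pics/t13z.png",cv2.resize(c["pixels"][120:290,185:400],None,fx=3.5,fy=3.5,interpolation=cv2.INTER_CUBIC))
E
```

```text
[ 0.55363528 -0.43182617  0.33661436] [-8.99730459e+01 -8.43025004e-03  1.22614617e+02] [-0.66923636  0.30820842 -0.90113533] 0.07003216448716112 [-22.1  21.9   8.5   0.  -76.6  54.7]
```

View pics/top13.png

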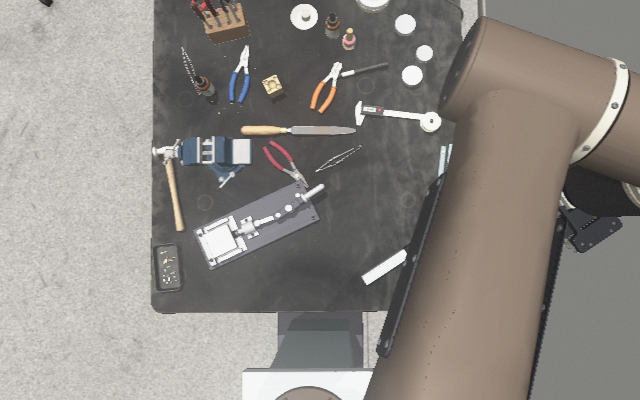

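View pics/side13.png

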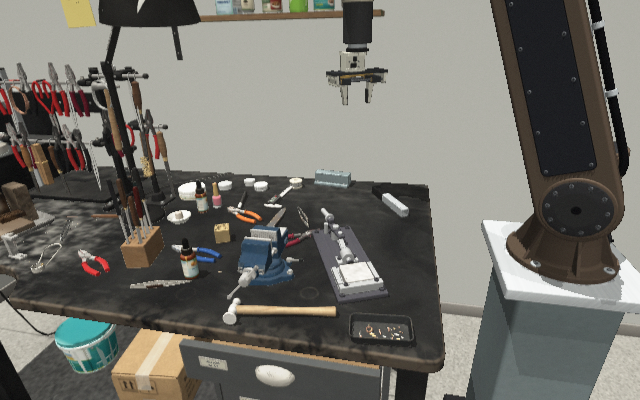

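View pics/t13z.png

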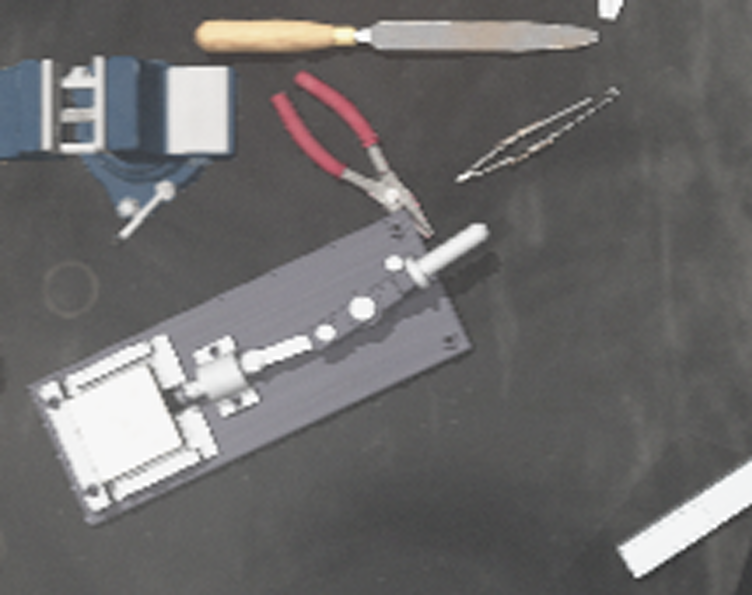

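```bash
python3 - <<'E'
from h import *
p=np.array([.5442,.035])
c=np.load("top13.npz")
t=ray_at_z(c,[[185+484/3.5,120+229/3.5]],.05)[0];d=t[:2]-p;print("lever tip r,ang",np.hypot(*d),np.degrees(np.arctan2(d[1],d[0])),"from start",np.radians(np.degrees(np.arctan2(d[1],d[0]))+130.5))
for n in("top13","side13"):
    W=cloud(np.load(n+".npz"));g=np.array([.45,-.27]);a=np.radians(122.7);e=np.array([np.cos(a),np.sin(a)])
    S=(W[...,0]-g[0])*e[0]+(W[...,1]-g[1])*e[1];Q=-(W[...,0]-g[0])*e[1]+(W[...,1]-g[1])*e[0]
    for lo in np.arange(-.04,.17,.02):
        k=(S>lo)&(S<lo+.02)&(abs(Q)<.009)&(W[...,2]<.06)
        if k.sum()>3:print(n,lo.round(2),k.sum(),np.median(W[k][:,2]).round(4))
# block/fence profile along fixture x in height
f=np.load("top13.npz");W=cloud(f)
b=ray_at_z(f,[[185+115/3.5,120+425/3.5]],.035)[0,:2]-p;fx=b/np.linalg.norm(b);print("fixture dir",np.degrees(np.arctan2(fx[1],fx[0])))
S=(W[...,0]-p[0])*fx[0]+(W[...,1]-p[1])*fx[1];Q=-(W[...,0]-p[0])*fx[1]+(W[...,1]-p[1])*fx[0]
for lo in np.arange(.135,.235,.005):
    k=(S>lo)&(S<lo+.005)&(abs(Q)<.02);print(lo.round(3),(np.median(W[k][:,2])*1000).round(1),end="; ")
for n in("top0","top13"):
    cv2.imwrite(f"pics/blk_{n}.png",cv2.resize(np.load(n+".npz")["pixels"][212:275,190:255],None,fx=9,fy=9,interpolation=cv2.INTER_NEAREST))
E
```

```text
lever tip r,ang 0.09696419426625591 -58.564939352935006 from start 1.255503655913087
top13 0.02 23 0.0255
top13 0.04 66 0.0251
top13 0.06 64 0.025
top13 0.08 65 0.0246
top13 0.1 65 0.024
top13 0.12 65 0.024
top13 0.14 66 0.0235
top13 0.16 60 0.0003
side13 -0.04 9 0.0271
side13 -0.02 15 0.0264
side13 0.0 13 0.0261
side13 0.02 19 0.0261
side13 0.04 15 0.0251
side13 0.06 14 0.0249
side13 0.08 18 0.0252
side13 0.1 18 0.0248
side13 0.12 26 0.0238
side13 0.14 47 0.0108
side13 0.16 23 0.0001
fixture dir 114.25559893982023
0.135 17.7; 0.14 18.6; 0.145 20.2; 0.15 31.8; 0.155 34.2; 0.16 34.6; 0.165 35.3; 0.17 35.4; 0.175 35.6; 0.18 35.1; 0.185 34.8; 0.19 34.9; 0.195 35.0; 0.2 34.8; 0.205 34.8; 0.21 34.9; 0.215 31.2; 0.22 32.3; 0.225 30.7; 0.23 12.2;
```

View pics/blk_top13.png

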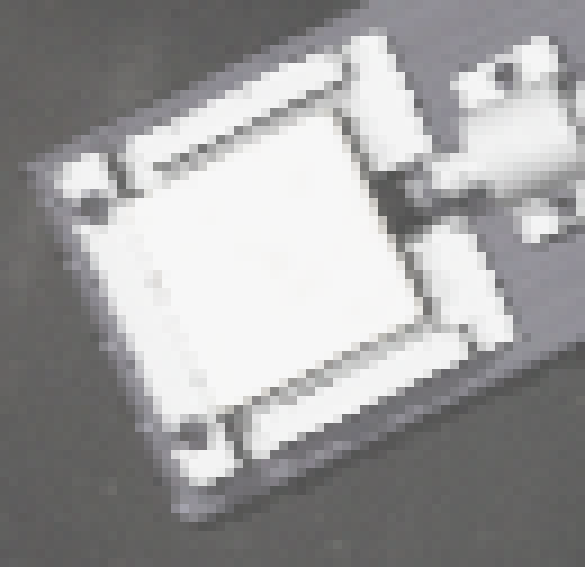

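```bash
python3 -c "
from plant import *
print(get_state()['qd'].round(2));print(close_job())"
```

```text
[ 0.74 -1.31 -1.52 -0.04 -0.07 -0.06]
the job is handed in; nothing more can be done
None
```

The block is clamped against the end fence, the lever is locked, and the bar lies flat on the open bench. I handed the job in at about 21 s of robot time.

**What I did**
- I drew the bar from its holster and pushed it onto the stub. It met the collar with about 10 N, with the TCP where I expected it for fully home.
- I regripped the bar by its rubber end and swung the lever over on the arc. The force across the bar fell from about 18 N at mid-swing to under 2 N at the end.
- I pulled the bar off, laid it between the fixture and the holster, and moved the arm clear.

**What the last checks showed**
- **Lever:** it measured about 1.26 rad in the top view, resting at its stop pin. It stayed there after the bar came off.
- **Block:** no gap to the fence is visible. The pad is at the block, but I could not measure its force.
- **Bar:** the top surface is 23.5–27 mm high along its length, which means it is lying flat.
- **Other tools:** the file and pliers look unmoved in the pictures; I did not measure them.

**Checks that disagreed or fell short**
- The two cameras differed by 2–3 mm on the sideways position of the stub. An overlay on the picture and the low forces during insertion settled it.
- On the stub the bar drooped about 0.1 rad, inside the 0.17 rad limit.
- At hand-in the arm still read joint speeds of about 1.5 degrees/s, clear of everything.

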